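# Load the gluing jig for a cork-faced rubbing block

## Robot

A 6-joint arm with a two-finger parallel gripper is mounted at the origin on the work surface; the furniture and walls round the work are solid. World frame = base frame: x ahead of the robot, y to its left, z up, the work surface at z = 0. Lengths are in m, angles in rad, forces in N, time in s.
With the tool pointing down it reaches from about 0.375 to 0.925 m from the base axis. Payload 5.7 kg.
Tool frame: the origin (TCP) lies at the very end of the fingers, on their centre line; the grasp point (between the pads) lies 19 mm behind it (ctrl.hold_point_z is the distance from the TCP to the grasp point, in m); z points along the fingers, y is the line along which they close (so a half turn about z gives the same grasp; the last joint's range is limited). The gripper opens to 88 mm and grips with 3 to 60 N. Pads are 20 mm wide; open, the fingers measure 115 mm over their backs; the gripper's body (75 mm by 178 mm) begins 61 mm behind the grasp point.
Start: joints at [1.214, 0.359, 1.51, -0, 1.272, -0.115], TCP at [0.144, 0.583, 0.223] pointing down, gripper open.
Joint ranges: [-2.97, 2.97], [-1.01, 2.36], [0.21, 2.38], [-0.96, 4.11], [0.2, 2.71], [-2.98, 2.98]. Speed limits (rad/s): [2.39, 2.39, 3.14, 3.14, 3.14, 3.14].

## Interface

Orientations are given as [roll, pitch, yaw] about the fixed x, y, z axes, in that order (R = Rz(yaw) Ry(pitch) Rx(roll)).
In Python, from workcell import status, read_camera, camera_params, job_done, ctrl gives the robot as it stands.
- The arm moves only by the shell command python3 -m handwheel 'ROWS' [FORCE]. ROWS is JSON, a list of rows, each an object of numbers: "x", "y", "z": the shift along the tool's x, y, z scaled (see below); "wx", "wy", "wz": the turn, a rotation vector about the tool's x, y, z scaled (see below); "fingers": the opening, from -1 (shut) to 1 (fully open). In form: [{"x": .., "y": .., "z": .., "wx": .., "wy": .., "wz": .., "fingers": ..}, ...]. A call has 1 to 8 rows; each row is the pose to reach, as a shift and turn from the pose commanded when the call began, along the tool's axes at that moment, turning the shorter way round; what a row does not reach only later rows make up. The controller multiplies each number of a shift by 10 cm and each number of a turn by 180 degrees. A row lasts 1/8 s, in which the tool goes at most 62.5 mm and 10.7 degrees, less where a joint would pass 70% of its speed; a pose out of reach is approached as far as the arm can. A call with a number of a shift or a turn outside -1 to 1 is refused whole. A call with a gripper value outside its range is refused whole. The fingers move at their own pace and stop on an object; FORCE is the grip in N (left out, the last holds). Time passes only in rows, so rows that repeat a pose let the fingers close. It gives the time, the measured TCP pose, the force, the opening and the grip force at its end, in the units of the state.
- status.get_state(): the state, without advancing time (a new reading comes with each control period).
- read_camera(name): name is "scene" or "top" or "wrist"; returns the picture (420x560x3 uint8, red, green, blue); there is no depth.
- camera_params(name): a dict with "intrinsics" (3x3 intrinsics, pixels), "D" ([k1, k2, p1, p2, k3] as OpenCV has them; the pictures are not rectified), "world_to_cam" (4x4, takes a point from world to camera coordinates). Camera axes: x right, y down, z forward; pixel columns grow to the right and rows downward; lengths in m; the calibration is good to about 2 mm. A picture is of the moment at which its call begins: read the wrist's pose just before it. camera_params takes no time and is no camera call; for the wrist camera it gives the pose at the moment of the call.
- job_done(): hands the job in; it is judged then, once.
The state is a dict: "clock": time; "q": joint angles; "dq": joint speeds; "effort": joint torques, N m; "tool_pos": TCP position; "ee_rot": TCP orientation; "contact_force": force on the tool from outside, world axes, zero at the start; "wrist_torque": the same for the moment, N m; "gripper_width": opening from 0.0 (shut) to 1.0 (fully open); "grasp_force": force on a finger pad.
Only numpy, scipy, OpenCV 4.12 (cv2) and the standard library are available. Lean on these libraries where they do the work, as an engineer would, in place of code of your own. Each camera call takes 0.05 s, during which the arm holds its last target. There are 200 camera calls.

## Task

Load the gluing jig to make up a cork-faced rubbing block: lower the grooved wooden grip block into the pocket between the corner guides, then the thin plywood stiffener flat on top of it, then the cork block on the stiffener, the way up it lies now. Each part must sit square and flat between the guides and be set down, not dropped. Then swing the weighted press arm over by its knob until its rubber pad rests on the cork, and leave the other things on the table alone.

Things in the scene. Friction and masses are not known exactly. Their poses are not given: they have to be found in the camera images.
- glue_jig: Fixed gluing jig: board 124 x 180 x 18 mm with an aluminium plate and four L-shaped corner guides forming a pocket 59.5 x 100 mm, long side along the jig's y. Origin: underside, below the pocket's centre. Guide walls 4 mm thick, straight to 74 mm up, lips flared outward to 82 mm; both long sides are open 68 mm between guides, so fingers fit across a part's 56 mm width (jig's x).
- pocket_floor (a point): Centre of the pocket's floor, 22 mm above the jig's underside; axes as the jig's.
- press_arm (a joint): Angle of the press arm (rad): 0 = level, which is where its pad lies on a complete stack; about 1.85 to 2.05 = standing open, leaning back. The hinge is stiff and damped; once well past upright the arm sinks slowly by its own weight of 0.4 kg.
- press_hinge (a point): Axis of the press arm's hinge, which runs along the jig's x; 77 mm from the pocket's centre toward +y and 117 mm above the jig's underside.
- press_knob (a point): Centre of the black ball knob, 28 mm diameter, at the end of the press arm, 130 mm from the hinge axis. The arm is a steel bar 14 mm wide with a round steel weight (44 mm diameter, 22 mm high) on its back, 53 mm from the knob.
- grip_block: Pale wooden grip block 56 x 96 x 30 mm (x, y, z) with a 10 mm wide, 6 mm deep groove along the middle of both long sides. Origin: centre of its underside. It lies flat; the same either way round.
- stiffener: Plywood plate 56 x 96 x 10 mm (x, y, z), lying flat. Origin: centre of its underside.
- cork_face: Speckled cork block 56 x 96 x 28 mm (x, y, z) with a thin dark backing sheet on its underside, lying on that sheet. Origin: centre of its underside.
- beeswax: Round wax puck, 55 mm diameter, 21 mm high; a bystander.
- masking_tape: Roll of masking tape lying flat, 106 mm diameter, 25 mm high; a bystander.
- edge_slicker: Turned wooden edge slicker lying down, 105 x 26 mm; a bystander.
- spool_rust: Thread spool with white ends, 70 x 43 x 42 mm; a bystander.
Not all that is in view belongs to the job. What is shaped like the grip_block but turquoise is not meant.

How it is judged:
On the way, in this order (a step that is already met when the one before it is completed fails the run):
1. the grip block stands flat and square on the pocket's floor, let go (horizontal distance between grip_block and pocket_floor below 0.004 m and z of grip_block in the frame of pocket_floor between -0.0025 and 0.0025 m and angle between the x axis of grip_block and the x axis of pocket_floor, either way round below 0.07 rad and angle between the z axis of grip_block and the z axis of pocket_floor, either way round below 0.05 rad and contact force between the fingers and grip_block below 0.1 N), for 0.2 s.
2. the stiffener lies flat and square on the grip block in the pocket, let go (horizontal distance between each of grip_block, stiffener and pocket_floor below 0.004 m and z of grip_block in the frame of pocket_floor between -0.0025 and 0.0025 m and angle between the x axis of each of grip_block, stiffener and the x axis of pocket_floor, either way round below 0.07 rad and angle between the z axis of each of grip_block, stiffener and the z axis of pocket_floor, either way round below 0.05 rad and z of stiffener in the frame of pocket_floor between 0.0275 and 0.0325 m and contact force between the fingers and stiffener below 0.1 N), for 0.2 s.
3. the cork block lies flat and square on the stiffener, let go (horizontal distance between each of grip_block, stiffener, cork_face and pocket_floor below 0.004 m and z of grip_block in the frame of pocket_floor between -0.0025 and 0.0025 m and angle between the x axis of each of grip_block, stiffener, cork_face and the x axis of pocket_floor, either way round below 0.07 rad and angle between the z axis of each of grip_block, stiffener, cork_face and the z axis of pocket_floor, either way round below 0.05 rad and z of stiffener in the frame of pocket_floor between 0.0275 and 0.0325 m and z of cork_face in the frame of pocket_floor between 0.038 and 0.043 m and contact force between the fingers and cork_face below 0.1 N), for 0.2 s.
At the end, for the whole second after the job is handed in: Grip block, stiffener, cork lie stacked in that order in the pocket at rest, each centred within 4 mm, within 2.5 mm of its height, within 0.07 rad of the pocket's direction and 0.05 rad of flat; the press arm rests on the cork at -0.04 to 0.02 rad (horizontal distance between each of grip_block, stiffener, cork_face and pocket_floor below 0.004 m and z of grip_block in the frame of pocket_floor between -0.0025 and 0.0025 m and angle between the x axis of each of grip_block, stiffener, cork_face and the x axis of pocket_floor, either way round below 0.07 rad and angle between the z axis of each of grip_block, stiffener, cork_face and the z axis of pocket_floor, either way round below 0.05 rad and z of stiffener in the frame of pocket_floor between 0.0275 and 0.0325 m and z of cork_face in the frame of pocket_floor between 0.038 and 0.043 m and value of joint press_arm between -0.04 and 0.02 rad and velocity of joint press_arm between -0.05 and 0.05 rad/s and linear speed of each of grip_block, stiffener, cork_face below 0.02 m/s); the robot touches nothing.
It fails at once if a bystander (beeswax, tape, slicker or spool) is pushed more than 2 cm from its place (distance of any of beeswax, masking_tape, edge_slicker, spool_rust from where it was at the start of the episode above 0.02 m).
It fails at once if a part is dropped or thrown: faster than 0.7 m/s while not held ((linear speed of grip_block above 0.7 m/s and contact force between the fingers and grip_block below 0.1 N) or (linear speed of stiffener above 0.7 m/s and contact force between the fingers and stiffener below 0.1 N) or (linear speed of cork_face above 0.7 m/s and contact force between the fingers and cork_face below 0.1 N)).
It also fails if it takes over 72 s, if anything falls off the work surface, if the arm or the gripper's body presses on something with over 40 N, if the wrist force passes 120 N, or if a joint passes its speed limit or range.

## Working session

There is one attempt and no reset: what is moved stays moved. The work goes in short steps, Python scripts to look and compute and a shell command to move; the robot and the scene stay as the last step left them, time stands still between calls to the robot, and variables do not carry over. Pictures are saved under pics/ and viewed, at most 10 in all, crops included, and the job is handed in when it is done.

```bash
mkdir -p pics; ls; python3 - <<'E'
from workcell import status, read_camera, camera_params, ctrl
import cv2, numpy as np
print(status.get_state(), ctrl.hold_point_z)
for n in("scene","top"):
    cv2.imwrite(f"pics/{n}0.png",read_camera(n)[:,:,::-1]); p=camera_params(n); print(n,np.round(np.array(p["intrinsics"]),1).tolist(),p["D"],np.round(p["world_to_cam"],3).tolist())
E
```

```text
pics
{'clock': 0.0, 'q': array([ 1.21388360e+00,  3.59460925e-01,  1.51140903e+00, -1.31809392e-05,
        1.27250240e+00, -1.15092378e-01]), 'dq': array([-0.00162676,  0.0001006 ,  0.0003979 , -0.0002654 , -0.00048459,
        0.00019595]), 'effort': array([-7.64974830e-04, -5.15382457e+01, -2.70729715e+01,  6.76911254e-02,
        3.50087578e-02, -1.74089796e-04]), 'tool_pos': array([0.14345081, 0.58189899, 0.22184475]), 'ee_rot': array([-3.13982329e+00, -1.91868542e-04,  2.89977602e+00]), 'contact_force': array([-0.12494271,  0.09179607,  0.08278295]), 'wrist_torque': array([-0.01360582, -0.01115472, -0.00058027]), 'grasp_force': 0.0, 'gripper_width': 0.9984327632393981} 0.0187
scene [[403.1, 0.0, 281.2], [0.0, 403.1, 202.8], [0.0, 0.0, 1.0]] [0.03377079 0.         0.         0.         0.        ] [[0.861, -0.508, -0.006, -0.336], [-0.298, -0.495, -0.816, 0.155], [0.412, 0.705, -0.578, 1.224], [0.0, 0.0, 0.0, 1.0]]
top [[521.8, 0.0, 284.2], [0.0, 521.8, 223.3], [0.0, 0.0, 1.0]] [0.050029 0.       0.       0.       0.      ] [[-0.012, -1.0, -0.024, -0.029], [-0.997, 0.014, -0.081, 0.38], [0.081, 0.023, -0.996, 1.617], [0.0, 0.0, 0.0, 1.0]]
```

View pics/top0.png

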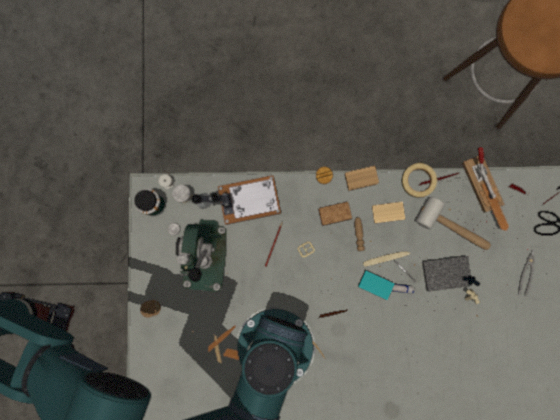

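View pics/scene0.png

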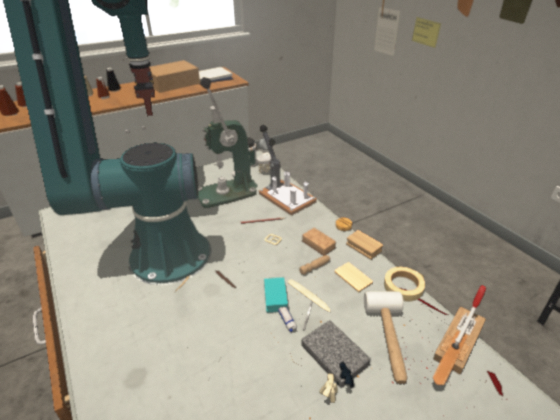

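The top view has the jig at (248,198) with its press arm to the left at (212,198). The candidate parts are at (361,178), (389,212) and (335,213), and the turquoise decoy is at (377,284). I'll enlarge the area to confirm which is which.

```bash
cat > h.py <<'E'
import numpy as np, cv2
from scipy.spatial.transform import Rotation as R
from workcell import status, read_camera, camera_params
def ray(p,uv):
    K=np.array(p["intrinsics"]);D=np.array(p["D"]);T=np.array(p["world_to_cam"])
    n=cv2.undistortPoints(np.array(uv,float).reshape(-1,1,2),K,D).reshape(-1,2)
    d=np.c_[n,np.ones(len(n))]@T[:3,:3]
    return -T[:3,:3].T@T[:3,3],d
def onplane(p,uv,z):
    c,d=ray(p,uv); return c+d*((z-c[2])/d[:,2])[:,None]
def proj(p,X):
    T=np.array(p["world_to_cam"]); X=np.array(X,float).reshape(-1,3)
    return cv2.projectPoints(X,cv2.Rodrigues(T[:3,:3])[0],T[:3,3],np.array(p["intrinsics"]),np.array(p["D"]))[0].reshape(-1,2)
def go(pos,yaw=None,rpy=None):
    """print shift/turn numbers from the present pose to a pose (tool down, yaw)"""
    s=status.get_state(); M=R.from_euler('xyz',s["ee_rot"])
    t=M.inv().apply(np.array(pos)-s["tool_pos"])/0.1
    if rpy is None: rpy=[np.pi,0,yaw]
    w=(M.inv()*R.from_euler('xyz',rpy)).as_rotvec()/np.pi
    print("t",s["clock"],"pos",s["tool_pos"].round(4),"rpy",s["ee_rot"].round(4)," shift",t.round(3)," turn",w.round(4))
E
python3 - <<'E'
from h import *
p=camera_params("top")
for n,uv,z in [("jig",(248,198),.02),("grip",(361,178),.03),("stiff",(389,212),.01),("cork",(335,213),.028),("knob",(197,198),.25),("wax",(324,175),.02),("tape",(419,180),.025),("slick",(360,233),.013)]: print(n,onplane(p,[uv],z).round(3))
im=cv2.imread("pics/top0.png"); a=cv2.resize(im[150:300,170:450],None,fx=2.8,fy=2.8,interpolation=2)
cv2.imwrite("pics/topc.png",a)
print({k:np.array(v).round(3).tolist() for k,v in camera_params("wrist").items()})
s=status.get_state(); print((np.array(camera_params("wrist")["world_to_cam"])[:3]@np.r_[s["tool_pos"],1]))
go([.55,-.05,.4],np.pi)
E
```

```text
jig [[0.46  0.078 0.02 ]]
grip [[ 0.516 -0.275  0.03 ]]
stiff [[ 0.41  -0.362  0.01 ]]
cork [[ 0.408 -0.192  0.028]]
knob [[0.432 0.194 0.25 ]]
wax [[ 0.529 -0.161  0.02 ]]
tape [[ 0.507 -0.454  0.025]]
slick [[ 0.346 -0.27   0.013]]
{'intrinsics': [[318.965, 0.0, 274.623], [0.0, 318.965, 209.001], [0.0, 0.0, 1.0]], 'D': [-0.06, 0.0, 0.0, 0.0, 0.0], 'world_to_cam': [[0.241, 0.971, -0.002, -0.599], [0.933, -0.231, 0.277, -0.033], [0.269, -0.068, -0.961, 0.393], [0.0, 0.0, 0.0, 1.0]]}
[0.00050232 0.02816372 0.17837446]
t 0.1 pos [0.1435 0.582  0.2219] rpy [-3.1400e+00 -2.0000e-04  2.8998e+00]  shift [-5.46  -5.165 -1.774]  turn [-0.0005 -0.0001 -0.077 ]
```

View pics/topc.png

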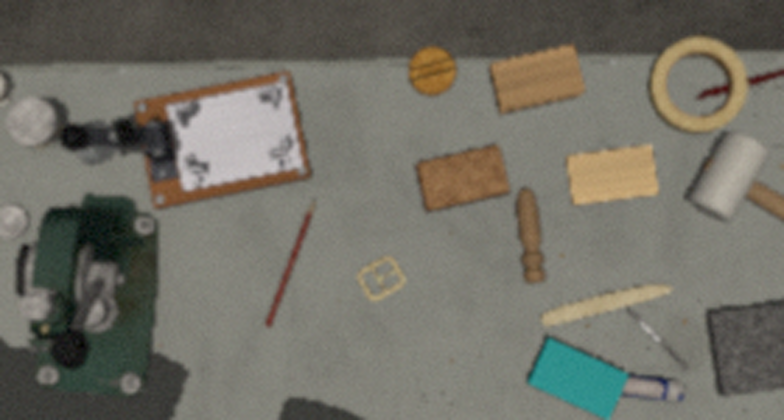

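In the crop, these are the wooden things that could be meant:
- **(537,78):** wood brown, thick and banded with a groove. It fits the grip_block.
- **(613,174):** pale and thin plywood. It fits the stiffener.
- **(463,178):** speckled brown. It fits the cork.
- **(578,377):** turquoise, so it's the decoy.

The wrist views will check these before I grasp anything. I'll start moving now.

```bash
W='python3 -m handwheel'
$W '[{"z":-1,"wz":0.423},{"z":-1,"wz":0.423},{"z":-1,"wz":0.423},{"z":-1,"wz":0.423},{"z":-1,"wz":0.423},{"z":-1,"wz":0.423},{"z":-1,"wz":0.423},{"z":-1,"wz":0.423}]'
$W '[{"x":-0.6,"y":1,"z":-0.5},{"x":-0.6,"y":1,"z":-0.5},{"x":-0.6,"y":1,"z":-1}]'
$W '[{"x":-1,"y":0.9},{"x":-1,"y":0.9},{"x":-1,"y":0.9}]'
$W '[{"x":-1,"y":0.7},{"x":-1,"y":0.7}]'
$W '[{"x":-1,"y":0.4},{"x":-1,"y":0.4}]'
```

```text
invalid input at $[0]: expected keys x, y, z, wx, wy, wz, fingers
invalid input at $[0]: expected keys x, y, z, wx, wy, wz, fingers
invalid input at $[0]: expected keys x, y, z, wx, wy, wz, fingers
invalid input at $[0]: expected keys x, y, z, wx, wy, wz, fingers
invalid input at $[0]: expected keys x, y, z, wx, wy, wz, fingers
```

```bash
python3 -m handwheel '[{"x":0,"y":0,"z":-1,"wx":0,"wy":0,"wz":0.423,"fingers":1},{"x":0,"y":0,"z":-1,"wx":0,"wy":0,"wz":0.423,"fingers":1},{"x":0,"y":0,"z":-1,"wx":0,"wy":0,"wz":0.423,"fingers":1},{"x":0,"y":0,"z":-1,"wx":0,"wy":0,"wz":0.423,"fingers":1},{"x":0,"y":0,"z":-1,"wx":0,"wy":0,"wz":0.423,"fingers":1},{"x":0,"y":0,"z":-1,"wx":0,"wy":0,"wz":0.423,"fingers":1},{"x":0,"y":0,"z":-1,"wx":0,"wy":0,"wz":0.423,"fingers":1},{"x":0,"y":0,"z":-1,"wx":0,"wy":0,"wz":0.423,"fingers":1}]'
python3 -m handwheel '[{"x":-0.3,"y":0.5,"z":-0.5,"wx":0,"wy":0,"wz":0,"fingers":1},{"x":-0.6,"y":1,"z":-1,"wx":0,"wy":0,"wz":0,"fingers":1},{"x":-0.6,"y":1,"z":-1,"wx":0,"wy":0,"wz":0,"fingers":1}]'
python3 -m handwheel '[{"x":-1,"y":0.9,"z":0,"wx":0,"wy":0,"wz":0,"fingers":1},{"x":-1,"y":0.9,"z":0,"wx":0,"wy":0,"wz":0,"fingers":1},{"x":-1,"y":0.9,"z":0,"wx":0,"wy":0,"wz":0,"fingers":1}]'
python3 -c "from h import *; go([.45,-.1,.3],np.pi/2)"
```

```text
clock: 1.1
tool_pos: [0.1436, 0.5822, 0.3222]
ee_rot: [-3.141, 0.001, 1.572]
contact_force: [0.1, -0.6, -0.2]
gripper_width: 1.001
grasp_force: 0.0
clock: 1.48
tool_pos: [0.2458, 0.522, 0.4251]
ee_rot: [3.139, -0.002, 1.573]
contact_force: [0.4, 0.4, -1.0]
gripper_width: 1.002
grasp_force: 0.0
clock: 1.85
tool_pos: [0.3357, 0.42, 0.4226]
ee_rot: [3.141, 0.001, 1.57]
contact_force: [-0.9, 0.4, -0.3]
gripper_width: 0.998
grasp_force: 0.0
t 1.85 pos [0.3357 0.42   0.4226] rpy [3.1411e+00 1.0000e-03 1.5700e+00]  shift [-5.198  1.146  1.232]  turn [ 0.0002  0.0003 -0.0003]
```

```bash
python3 -m handwheel '[{"x":-0.5,"y":0.3,"z":0,"wx":0,"wy":0,"wz":0,"fingers":1},{"x":-1,"y":0.6,"z":0,"wx":0,"wy":0,"wz":0,"fingers":1}]' >/dev/null
python3 -m handwheel '[{"x":-0.6,"y":0.3,"z":0,"wx":0,"wy":0,"wz":0,"fingers":1},{"x":-1,"y":0.5,"z":0,"wx":0,"wy":0,"wz":0,"fingers":1}]' >/dev/null
python3 -m handwheel '[{"x":-0.6,"y":0,"z":0,"wx":0,"wy":0,"wz":0,"fingers":1},{"x":-1,"y":0,"z":0,"wx":0,"wy":0,"wz":0,"fingers":1}]' >/dev/null
python3 -m handwheel '[{"x":-0.6,"y":0,"z":0.2,"wx":0,"wy":0,"wz":0,"fingers":1},{"x":-1,"y":0,"z":0.4,"wx":0,"wy":0,"wz":0,"fingers":1},{"x":-1,"y":0,"z":0.4,"wx":0,"wy":0,"wz":0,"fingers":1}]' >/dev/null
python3 - <<'E'
from h import *
import pickle
p=camera_params("wrist"); im=read_camera("wrist"); pickle.dump((p,im),open("w1.pkl","wb"))
cv2.imwrite("pics/w1.png",im[:,:,::-1]); go([.45,-.22,.3],np.pi/2)
E
```

```text
t 3.025 pos [0.4434 0.0226 0.3821] rpy [-3.1401e+00 -9.0000e-04  1.5708e+00]  shift [-2.427  0.068  0.819]  turn [-0.0005 -0.0003 -0.    ]
```

View pics/w1.png

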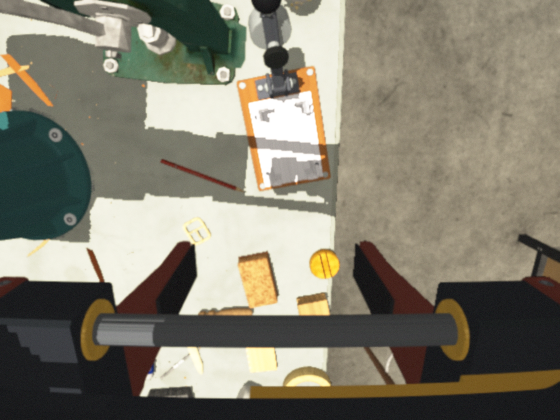

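The wrist view shows the jig with board corners at about (238,83), (315,67), (329,178) and (260,190). Its press arm stands open at the top, with the knob at (266,3). The gripper hides everything below row 280, so the parts have to lie on the +y side of the tool to be seen. I'll move over them next.

```bash
python3 -m handwheel '[{"x":-0.6,"y":0,"z":0,"wx":0,"wy":0,"wz":0,"fingers":1},{"x":-1,"y":0,"z":0,"wx":0,"wy":0,"wz":0,"fingers":1}]' >/dev/null
python3 -m handwheel '[{"x":-0.6,"y":0,"z":0,"wx":0,"wy":0,"wz":0,"fingers":1},{"x":-1,"y":0.1,"z":0.1,"wx":0,"wy":0,"wz":0,"fingers":1}]' >/dev/null
python3 -m handwheel '[{"x":-0.6,"y":0,"z":0.3,"wx":0,"wy":0,"wz":0,"fingers":1},{"x":-1,"y":0,"z":0.6,"wx":0,"wy":0,"wz":0,"fingers":1}]' >/dev/null
python3 -m handwheel '[{"x":-0.4,"y":0,"z":0.6,"wx":0,"wy":0,"wz":0,"fingers":1},{"x":-0.4,"y":0,"z":0.6,"wx":0,"wy":0,"wz":0,"fingers":1},{"x":-0.4,"y":0,"z":0.6,"wx":0,"wy":0,"wz":0,"fingers":1}]' >/dev/null
python3 - <<'E'
from h import *
import pickle
p=camera_params("wrist"); im=read_camera("wrist"); pickle.dump((p,im),open("w2.pkl","wb"))
cv2.imwrite("pics/w2.png",im[:,:,::-1]); go([.45,-.22,.3],np.pi/2)
E
```

```text
t 4.2 pos [ 0.4552 -0.3163  0.2541] rpy [3.1400e+00 4.0000e-04 1.5728e+00]  shift [ 0.963 -0.049 -0.459]  turn [0.0005 0.0001 0.0006]
```

View pics/w2.png

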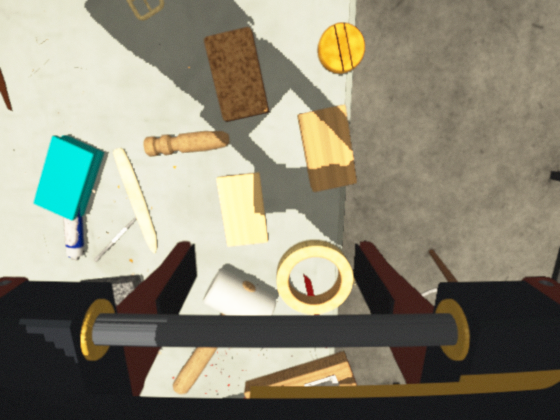

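The view shows the cork, speckled, at (237,74), the thick grip block at (327,147) and the thin stiffener at (243,208). Around them are the wax at (341,48), the slicker at (187,142), the tape at (314,278) and the turquoise decoy at (68,177).

```bash
cat >> h.py <<'E'
def part(p,im,seed,h,hue=(5,35),smin=70):
    hsv=cv2.cvtColor(im,cv2.COLOR_RGB2HSV)
    m=((hsv[...,0]>=hue[0])&(hsv[...,0]<=hue[1])&(hsv[...,1]>smin)).astype(np.uint8)
    m=cv2.morphologyEx(m,cv2.MORPH_OPEN,np.ones((3,3))); m=cv2.morphologyEx(m,cv2.MORPH_CLOSE,np.ones((7,7)))
    cs=cv2.findContours(m,cv2.RETR_EXTERNAL,cv2.CHAIN_APPROX_NONE)[0]
    c=[c for c in cs if cv2.pointPolygonTest(c,seed,False)>=0][0]
    return rect(p,c.reshape(-1,2),h,0)
def rect(p,uv,h,hb):
    cam=ray(p,[[0,0]])[0]; X=onplane(p,uv,h)[:,:2]
    (c,wh,a)=cv2.minAreaRect((X*1000).astype(np.float32))   # mm
    a=np.radians(a)
    if wh[0]>wh[1]: a+=np.pi/2; wh=wh[::-1]
    a=(a+np.pi/2)%np.pi-np.pi/2            # x axis along the short side
    H=cam[2]; out=np.zeros(2); size=[]
    for k,e in enumerate([np.array([np.cos(a),np.sin(a)]),np.array([-np.sin(a),np.cos(a)])]):
        s0=e@(np.array(c)-cam[:2]*1000); lo,hi=s0-wh[k]/2,s0+wh[k]/2
        f=(H-hb)/(H-h)
        if lo>0: lo*=f
        if hi<0: hi*=f
        out+=e*(lo+hi)/2; size.append(hi-lo)
    return cam[:2]+out/1000,a,np.array(size)
E
python3 - <<'E'
from h import *
import pickle
p,im=pickle.load(open("w2.pkl","rb"))
for n,s,h in [("grip",(327,147),.03),("stiff",(243,208),.01),("cork",(237,74),.028)]:
    try: print(n,[np.round(v,4) for v in part(p,im,s,h)])
    except Exception as e: print(n,e)
E
```

```text
grip [array([ 0.5193, -0.2772]), np.float64(0.199), array([57.0707, 96.9747])]
stiff list index out of range
cork [array([ 0.4101, -0.1929]), np.float64(0.2096), array([55.897 , 95.6018])]
```

```bash
python3 -m handwheel '[{"x":0.28,"y":0.68,"z":0.3,"wx":0,"wy":0,"wz":-0.0633,"fingers":1},{"x":0.28,"y":0.68,"z":0.8,"wx":0,"wy":0,"wz":-0.0633,"fingers":1},{"x":0.28,"y":0.68,"z":1,"wx":0,"wy":0,"wz":-0.0633,"fingers":1}]' >/dev/null
python3 -m handwheel '[{"x":0,"y":0,"z":0.5,"wx":0,"wy":0,"wz":0,"fingers":1},{"x":0,"y":0,"z":0.9,"wx":0,"wy":0,"wz":0,"fingers":1},{"x":0,"y":0,"z":1,"wx":0,"wy":0,"wz":0,"fingers":1}]'
python3 - <<'E'
from h import *
import pickle
p=camera_params("wrist"); im=read_camera("wrist"); pickle.dump((p,im),open("w3.pkl","wb"))
cv2.imwrite("pics/w3.png",im[:,:,::-1]); go([.5217,-.289,.004],1.7698)
E
```

```text
clock: 4.95
tool_pos: [0.5221, -0.2878, 0.0526]
ee_rot: [-3.141, -0.001, 1.772]
contact_force: [-0.0, -0.2, 0.4]
gripper_width: 0.997
grasp_force: 0.0
t 5.0 pos [ 0.5223 -0.2882  0.0525] rpy [-3.1413e+00 -6.0000e-04  1.7713e+00]  shift [-0.007 -0.007  0.485]  turn [-0.0001 -0.0002  0.0005]
```

View pics/w3.png

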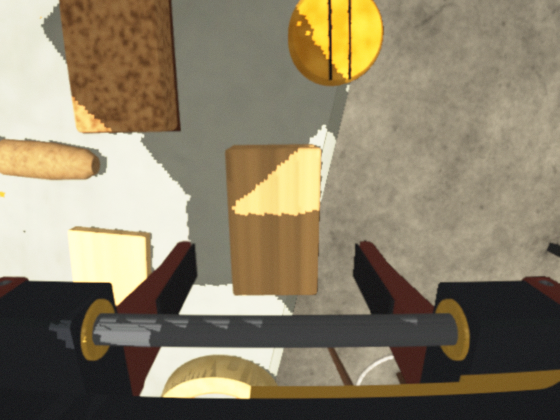

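The block sits square between the open fingers, centred near (274,220), and both sides are clear. I'll descend and grip.

```bash
python3 -m handwheel '[{"x":0,"y":0,"z":0.3,"wx":0,"wy":0,"wz":0,"fingers":1},{"x":0,"y":0,"z":0.49,"wx":0,"wy":0,"wz":0,"fingers":1},{"x":0,"y":0,"z":0.49,"wx":0,"wy":0,"wz":0,"fingers":1}]'
python3 -m handwheel '[{"x":0,"y":0,"z":0,"wx":0,"wy":0,"wz":0,"fingers":-1},{"x":0,"y":0,"z":0,"wx":0,"wy":0,"wz":0,"fingers":-1},{"x":0,"y":0,"z":0,"wx":0,"wy":0,"wz":0,"fingers":-1},{"x":0,"y":0,"z":0,"wx":0,"wy":0,"wz":0,"fingers":-1}]' 30
python3 -m handwheel '[{"x":0,"y":0,"z":-0.4,"wx":0,"wy":0,"wz":0,"fingers":-1},{"x":0,"y":0,"z":-1,"wx":0,"wy":0,"wz":0,"fingers":-1},{"x":0,"y":0,"z":-1,"wx":0,"wy":0,"wz":0,"fingers":-1}]'
python3 - <<'E'
from h import *
import pickle
p=camera_params("wrist"); im=read_camera("wrist"); pickle.dump((p,im),open("w4.pkl","wb"))
cv2.imwrite("pics/w4.png",im[:,:,::-1]); go([.47,.04,.2],np.pi/2+.15)
E
```

```text
clock: 5.38
tool_pos: [0.5228, -0.2895, 0.005]
ee_rot: [3.141, 0.001, 1.77]
contact_force: [0.1, 0.1, 0.5]
gripper_width: 0.995
grasp_force: 0.0
clock: 5.88
tool_pos: [0.5221, -0.2897, 0.0043]
ee_rot: [3.141, 0.001, 1.77]
contact_force: [-0.4, -0.0, 4.4]
gripper_width: 0.634
grasp_force: 29.9
clock: 6.25
tool_pos: [0.5248, -0.2916, 0.1082]
ee_rot: [3.135, 0.007, 1.77]
contact_force: [0.1, -0.1, -1.6]
gripper_width: 0.635
grasp_force: 29.9
t 6.3 pos [ 0.5231 -0.2904  0.1057] rpy [3.1385 0.0034 1.7698]  shift [ 3.341  0.136 -0.954]  turn [0.001  0.0011 0.0156]
```

```bash
python3 -m handwheel '[{"x":0.5,"y":0,"z":-0.5,"wx":0,"wy":0,"wz":0,"fingers":-1},{"x":1,"y":0,"z":-1,"wx":0,"wy":0,"wz":0,"fingers":-1}]' >/dev/null
python3 -m handwheel '[{"x":0.6,"y":0,"z":0,"wx":0,"wy":0,"wz":0,"fingers":-1},{"x":1,"y":-0.1,"z":0,"wx":0,"wy":0,"wz":0,"fingers":-1},{"x":1,"y":-0.1,"z":0,"wx":0,"wy":0,"wz":0,"fingers":-1},{"x":1,"y":-0.1,"z":0,"wx":0,"wy":0,"wz":0,"fingers":-1}]'
python3 - <<'E'
from h import *
import pickle
p=camera_params("wrist"); im=read_camera("wrist"); pickle.dump((p,im),open("w5.pkl","wb"))
cv2.imwrite("pics/w5.png",im[:,:,::-1]); go([.47,.04,.2],np.pi/2+.15)
E
```

```text
clock: 7.05
tool_pos: [0.4745, -0.1069, 0.1911]
ee_rot: [-3.14, -0.0, 1.77]
contact_force: [0.0, 0.8, -1.2]
gripper_width: 0.637
grasp_force: 29.9
t 7.1 pos [ 0.4749 -0.1074  0.1913] rpy [-3.1407 -0.      1.7694]  shift [ 1.455  0.243 -0.087]  turn [-0.0003  0.      0.0155]
```

View pics/w5.png

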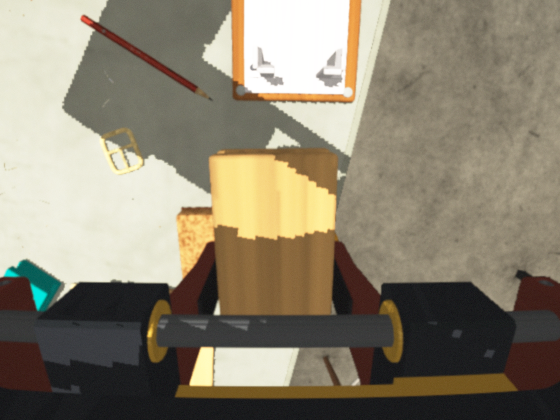

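The block is held and its far edge is at about row 153. Of the jig, only the near end shows, with corners at (236,98) and (357,100). I'll go forward for a full view.

```bash
python3 -m handwheel '[{"x":0.4,"y":0,"z":0,"wx":0,"wy":0,"wz":0,"fingers":-1},{"x":0.8,"y":-0.1,"z":-0.3,"wx":0,"wy":0,"wz":0,"fingers":-1},{"x":0.8,"y":-0.1,"z":-0.4,"wx":0,"wy":0,"wz":0,"fingers":-1},{"x":0.8,"y":-0.1,"z":-0.4,"wx":0,"wy":0,"wz":0,"fingers":-1}]'
python3 - <<'E'
from h import *
import pickle
p=camera_params("wrist"); im=read_camera("wrist"); pickle.dump((p,im),open("w6.pkl","wb"))
cv2.imwrite("pics/w6.png",im[:,:,::-1]); go([.47,.04,.2],np.pi/2+.15)
E
```

```text
clock: 7.6
tool_pos: [0.4507, -0.0315, 0.2326]
ee_rot: [3.139, 0.002, 1.769]
contact_force: [1.1, -0.3, -1.0]
gripper_width: 0.634
grasp_force: 29.9
t 7.65 pos [ 0.4502 -0.0315  0.232 ] rpy [3.1407e+00 1.0000e-03 1.7688e+00]  shift [0.663 0.335 0.319]  turn [0.0003 0.0003 0.0153]
```

View pics/w6.png

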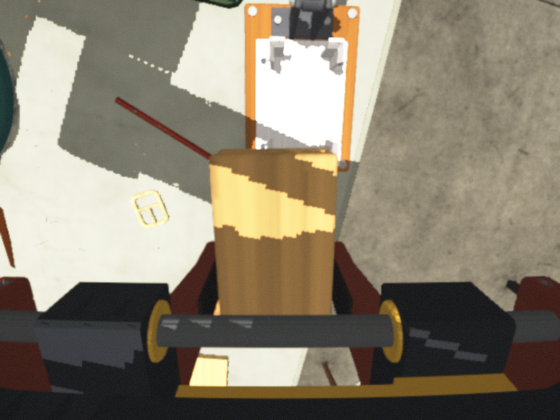

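```bash
python3 -m handwheel '[{"x":-0.4,"y":0,"z":-0.1,"wx":0,"wy":0,"wz":0,"fingers":-1},{"x":-0.4,"y":0,"z":-0.1,"wx":0,"wy":0,"wz":0,"fingers":-1},{"x":-0.4,"y":0,"z":-0.1,"wx":0,"wy":0,"wz":0,"fingers":-1}]'
python3 - <<'E'
from h import *
import pickle
go([.47,.04,.2],np.pi/2+.15)
p=camera_params("wrist"); im=read_camera("wrist"); pickle.dump((p,im),open("w7.pkl","wb"))
a=(255*(im/255.)**2).astype(np.uint8)[0:150,225:375,::-1]
a=cv2.resize(a,None,fx=4,fy=4,interpolation=cv2.INTER_NEAREST)
for k in range(0,600,80): cv2.putText(a,str(225+k//4),(k,10),0,.35,(0,0,255)); cv2.putText(a,str(k//4),(0,k+10),0,.35,(0,0,255)); a[:4,k]=0;a[k,:4]=0
cv2.imwrite("pics/w7.png",a)
E
```

```text
clock: 8.02
tool_pos: [0.4567, -0.0701, 0.2411]
ee_rot: [-3.14, -0.001, 1.768]
contact_force: [-1.0, -0.0, -1.2]
gripper_width: 0.631
grasp_force: 29.9
t 8.025 pos [ 0.4567 -0.0701  0.2411] rpy [-3.1401e+00 -1.0000e-03  1.7677e+00]  shift [1.053 0.347 0.412]  turn [-0.0005 -0.0003  0.0149]
```

View pics/w7.png

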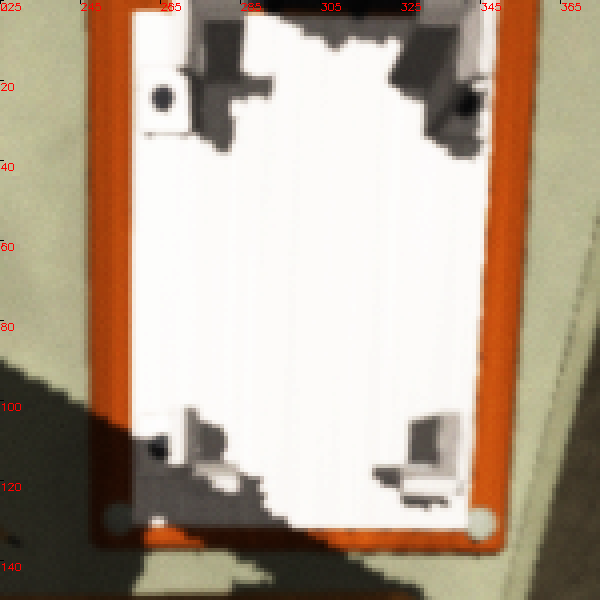

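The enlarged view shows the board's edges at columns 247 and 352–357 and its bottom edge at row 137. The guide screws are at (265.5,24.5), (264,111) and (341.5,25.5). The bottom walls are near row 116–122, with side walls around columns 273–281 and 328–340. Now I'll take the numbers.

```bash
python3 - <<'E'
from h import *
import pickle
p,im=pickle.load(open("w7.pkl","rb"))
cam=ray(p,[[0,0]])[0]; print("cam",cam.round(4),"nadir",proj(p,[cam[0],cam[1],0.02]).round(1))
hsv=cv2.cvtColor(im,cv2.COLOR_RGB2HSV); org=(hsv[...,0]<16)&(hsv[...,1]>120)
rows=np.arange(30,130,4)
L=[];Rr=[]
for r in rows:
    c=np.where(org[r,225:375])[0]+225
    L.append((c.min()-.5,r)); Rr.append((c.max()+.5,r))
XL=onplane(p,L,.018)[:,:2]; XR=onplane(p,Rr,.018)[:,:2]
aL=np.polyfit(XL[:,1],XL[:,0],1);aR=np.polyfit(XR[:,1],XR[:,0],1); th=-np.arctan([aL[0],aR[0]]); print("theta",th)
t=th.mean(); ex=np.array([np.cos(t),np.sin(t)]); ey=np.array([-np.sin(t),np.cos(t)])
print("L",(XL@ex).mean(),np.std(XL@ex),"R",(XR@ex).mean(),np.std(XR@ex),"w",(XR@ex).mean()-(XL@ex).mean(),"c",((XR@ex).mean()+(XL@ex).mean())/2)
for n,uv,z in [("scrUL",(265.5,24.5),.024),("scrLL",(264,111),.024),("scrUR",(341.5,25.5),.024),("botedge",(300,137),.018),("botwall",(330,116.5),.05),("botwall out",(330,125),.05),("bscrew",(254.5,129),.02),("bscrewR",(345,130.5),.02),("plateL",(258,60),.022),("plateR",(346,60),.022)]:
    X=onplane(p,[uv],z)[0,:2]; print(n,"along x %.4f  y %.4f"%(X@ex,X@ey))
p6,im6=pickle.load(open("w6.pkl","rb"))
for n,uv,z in [("w6 topedge",(300,4.5),.018),("w6 scr",(252,11),.02),("w6 scr",(352,13),.02)]:
    X=onplane(p6,[uv],z)[0,:2]; print(n,"along x %.4f  y %.4f"%(X@ex,X@ey))
g=cv2.cvtColor(im,cv2.COLOR_RGB2GRAY)
print("cols 268-345 row 106",g[106,268:345:1].tolist()); print("col 280",g[96:134,280].tolist()); print("col 332",g[96:134,332].tolist())
s=(.4567,-.0701); print("tool along", np.array(s)@ex,np.array(s)@ey)
E
```

```text
cam [0.4416 0.0042 0.4047] nadir [[275.2 117.6]]
theta [0.18408704 0.18232149]
L 0.40259661772489863 0.00034400574903165006 R 0.5247489064872497 0.0003335036555230715 w 0.12215228876235107 c 0.46367276210607417
scrUL along x 0.4231  y 0.0221
scrLL along x 0.4220  y -0.0691
scrUR along x 0.5057  y 0.0226
botedge along x 0.4647  y -0.0982
botwall along x 0.4938  y -0.0742
botwall out along x 0.4943  y -0.0831
bscrew along x 0.4108  y -0.0896
bscrewR along x 0.5174  y -0.0897
plateL along x 0.4150  y -0.0140
plateR along x 0.5132  y -0.0123
w6 topedge along x 0.4614  y 0.0802
w6 scr along x 0.4104  y 0.0724
w6 scr along x 0.5170  y 0.0727
cols 268-345 row 106 [250, 250, 245, 212, 176, 168, 162, 156, 155, 174, 204, 215, 233, 251, 253, 253, 253, 253, 254, 254, 253, 253, 253, 253, 253, 253, 253, 253, 252, 252, 253, 253, 253, 253, 253, 253, 253, 253, 253, 252, 252, 253, 253, 253, 253, 253, 253, 253, 252, 252, 252, 252, 253, 253, 253, 252, 252, 252, 246, 205, 156, 145, 142, 141, 141, 145, 171, 199, 212, 217, 217, 223, 241, 248, 245, 223, 178]
col 280 [253, 253, 253, 253, 253, 253, 253, 253, 253, 251, 233, 197, 164, 147, 145, 145, 155, 188, 194, 189, 205, 216, 226, 241, 247, 241, 198, 148, 138, 138, 140, 140, 141, 138, 134, 119, 81, 66]
col 332 [252, 253, 253, 253, 252, 252, 251, 239, 191, 149, 141, 142, 142, 141, 142, 140, 142, 142, 140, 162, 205, 218, 217, 232, 249, 250, 247, 235, 178, 163, 202, 230, 249, 252, 252, 248, 203, 157]
tool along 0.43628622018333174 -0.15212900472343005
```

```bash
python3 - <<'E'
from h import *
import pickle
for f,tool in (("w5",(.4747,-.107,.1915)),("w6",(.4491,-.0306,.2315)),("w7",(.457,-.0698,.2415))):
    p,im=pickle.load(open(f+".pkl","rb")); y=1.770
    tx=np.array([np.cos(y),np.sin(y)]); ty=np.array([np.sin(y),-np.cos(y)])
    hsv=cv2.cvtColor(im,cv2.COLOR_RGB2HSV); m=(hsv[...,0]>8)&(hsv[...,0]<30)&(hsv[...,1]>70)
    rr=[np.where(m[140:175,c])[0].min()+139.5 for c in range(235,320,8)]
    z=tool[2]+.026
    far=onplane(p,np.c_[range(235,320,8),rr],z)[:,:2]-tool[:2]
    cc=[(lambda c:(c.min()+199.5,c.max()+200.5))(np.where(m[r,200:345])[0]) for r in range(175,225,8)]
    l=onplane(p,[(a,r) for (a,b),r in zip(cc,range(175,225,8))],z)[:,:2]-tool[:2]; r_=onplane(p,[(b,r) for (a,b),r in zip(cc,range(175,225,8))],z)[:,:2]-tool[:2]
    print(f,np.median(rr),"far edge tool x",np.median(far@tx),"slope",np.polyfit(far@ty,far@tx,1)[0],"left",np.median(l@ty),"right",np.median(r_@ty))
E
```

```text
w5 147.5 far edge tool x 0.06360724012572727 slope 0.010565218387873498 left -0.02956417124859706 right 0.026733445677278145
w6 148.5 far edge tool x 0.06184371911731198 slope -0.013938420449387754 left -0.028081322377279307 right 0.028417763256517417
w7 147.5 far edge tool x 0.06325689673562686 slope 0.014821184553181758 left -0.02913991583630328 right 0.02667376456614869
```

```bash
python3 -m handwheel '[{"x":0.5,"y":0.15,"z":0,"wx":0,"wy":0,"wz":0.005,"fingers":-1},{"x":1,"y":0.3,"z":0,"wx":0,"wy":0,"wz":0.005,"fingers":-1},{"x":1,"y":0.3,"z":0,"wx":0,"wy":0,"wz":0.005,"fingers":-1},{"x":1,"y":0.3,"z":0,"wx":0,"wy":0,"wz":0.005,"fingers":-1}]'
python3 -c "from h import *; go([.4628,.0492,.100],np.pi/2+.183)"
```

```text
clock: 8.57
tool_pos: [0.4662, 0.0345, 0.2417]
ee_rot: [-3.141, 0.0, 1.756]
contact_force: [0.1, 0.1, -1.1]
gripper_width: 0.637
grasp_force: 29.9
t 8.575 pos [0.4662 0.0345 0.2417] rpy [-3.1406e+00  5.0000e-04  1.7557e+00]  shift [ 0.151 -0.005  1.417]  turn [-0.0003  0.0002  0.0006]
```

```bash
python3 -m handwheel '[{"x":0.15,"y":0,"z":0.5,"wx":0,"wy":0,"wz":0,"fingers":-1},{"x":0.15,"y":0,"z":1,"wx":0,"wy":0,"wz":0,"fingers":-1},{"x":0.15,"y":0,"z":1.3,"wx":0,"wy":0,"wz":0,"fingers":-1}]'
python3 -m handwheel '[{"x":0.15,"y":0,"z":0.5,"wx":0,"wy":0,"wz":0,"fingers":-1},{"x":0.15,"y":0,"z":1,"wx":0,"wy":0,"wz":0,"fingers":-1},{"x":0.15,"y":0,"z":1,"wx":0,"wy":0,"wz":0,"fingers":-1}]'
python3 -c "from h import *; go([.4628,.0492,.080],np.pi/2+.183)"
```

```text
clock: 8.95
tool_pos: [0.4605, 0.0482, 0.1393]
ee_rot: [-3.133, -0.001, 1.753]
contact_force: [0.4, 0.4, -0.8]
gripper_width: 0.637
grasp_force: 29.9
t 8.95 pos [0.4605 0.0482 0.1393] rpy [-3.1335e+00 -1.4000e-03  1.7527e+00]  shift [0.005 0.029 0.593]  turn [-0.0026 -0.0004 -0.0003]out of range
```

```bash
python3 -m handwheel '[{"x":0,"y":0,"z":0.3,"wx":0,"wy":0,"wz":0,"fingers":-1},{"x":0,"y":0,"z":0.52,"wx":0,"wy":0,"wz":0,"fingers":-1},{"x":0,"y":0,"z":0.52,"wx":0,"wy":0,"wz":0,"fingers":-1}]'
python3 -m handwheel '[{"x":0,"y":0,"z":0.04,"wx":0,"wy":0,"wz":0,"fingers":-1},{"x":0,"y":0,"z":0.08,"wx":0,"wy":0,"wz":0,"fingers":-1},{"x":0,"y":0,"z":0.12,"wx":0,"wy":0,"wz":0,"fingers":-1}]'
python3 -c "from h import *; go([.4628,.0492,.080],np.pi/2+.183); print(status.get_state()['wrist_torque'])"
```

```text
clock: 9.32
tool_pos: [0.4641, 0.0483, 0.0906]
ee_rot: [-3.141, 0.0, 1.753]
contact_force: [-0.5, 0.3, -1.5]
gripper_width: 0.637
grasp_force: 29.9
clock: 9.7
tool_pos: [0.4645, 0.0491, 0.0785]
ee_rot: [3.14, 0.0, 1.754]
contact_force: [-0.4, -0.1, -0.7]
gripper_width: 0.636
grasp_force: 29.9
t 9.7 pos [0.4645 0.0491 0.0785] rpy [3.1403e+00 4.0000e-04 1.7540e+00]  shift [ 0.004 -0.016 -0.015]  turn [0.0004 0.0001 0.0001]
[-0.09109803 -0.02438246  0.04399253]
```

```bash
python3 -m handwheel '[{"x":0,"y":0,"z":0.05,"wx":0,"wy":0,"wz":0,"fingers":-1},{"x":0,"y":0,"z":0.1,"wx":0,"wy":0,"wz":0,"fingers":-1},{"x":0,"y":0,"z":0.1,"wx":0,"wy":0,"wz":0,"fingers":-1}]'
python3 -c "from h import *; go([.4628,.0492,.080],np.pi/2+.183); print(status.get_state()['wrist_torque'])"
```

```text
clock: 10.07
tool_pos: [0.4635, 0.0492, 0.0675]
ee_rot: [-3.14, -0.0, 1.754]
contact_force: [-0.1, -0.0, -1.3]
gripper_width: 0.636
grasp_force: 29.9
t 10.075 pos [0.4635 0.0492 0.0675] rpy [-3.1404e+00 -2.0000e-04  1.7541e+00]  shift [ 0.001 -0.007 -0.125]  turn [-0.0004 -0.0001  0.0001]
[-0.04266007  0.02779051 -0.00757581]
```

```bash
python3 -m handwheel '[{"x":0,"y":0,"z":0.15,"wx":0,"wy":0,"wz":0,"fingers":-1},{"x":0,"y":0,"z":0.3,"wx":0,"wy":0,"wz":0,"fingers":-1},{"x":0,"y":0,"z":0.37,"wx":0,"wy":0,"wz":0,"fingers":-1},{"x":0,"y":0,"z":0.37,"wx":0,"wy":0,"wz":0,"fingers":-1}]'
python3 -m handwheel '[{"x":0,"y":0,"z":0.02,"wx":0,"wy":0,"wz":0,"fingers":-1},{"x":0,"y":0,"z":0.04,"wx":0,"wy":0,"wz":0,"fingers":-1},{"x":0,"y":0,"z":0.04,"wx":0,"wy":0,"wz":0,"fingers":-1}]'
```

```text
clock: 10.58
tool_pos: [0.4636, 0.0492, 0.0308]
ee_rot: [-3.141, -0.0, 1.754]
contact_force: [-0.9, 0.7, -0.9]
gripper_width: 0.631
grasp_force: 29.9
clock: 10.95
tool_pos: [0.464, 0.0492, 0.0272]
ee_rot: [3.141, 0.0, 1.754]
contact_force: [-0.6, -0.6, -0.6]
gripper_width: 0.639
grasp_force: 29.9
```

```bash
python3 -m handwheel '[{"x":0,"y":0,"z":0.01,"wx":0,"wy":0,"wz":0,"fingers":-1},{"x":0,"y":0,"z":0.02,"wx":0,"wy":0,"wz":0,"fingers":-1},{"x":0,"y":0,"z":0.02,"wx":0,"wy":0,"wz":0,"fingers":-1}]'
```

```text
clock: 11.32
tool_pos: [0.4641, 0.0492, 0.0262]
ee_rot: [3.141, 0.0, 1.754]
contact_force: [-3.2, 0.1, 16.1]
gripper_width: 0.637
grasp_force: 29.9
```

```bash
python3 -m handwheel '[{"x":0,"y":0,"z":0.01,"wx":0,"wy":0,"wz":0,"fingers":1},{"x":0,"y":0,"z":0.01,"wx":0,"wy":0,"wz":0,"fingers":1},{"x":0,"y":0,"z":0.01,"wx":0,"wy":0,"wz":0,"fingers":1},{"x":0,"y":0,"z":0.01,"wx":0,"wy":0,"wz":0,"fingers":1}]'
python3 -m handwheel '[{"x":0,"y":0,"z":-0.3,"wx":0,"wy":0,"wz":0,"fingers":1},{"x":0,"y":0,"z":-0.8,"wx":0,"wy":0,"wz":0,"fingers":1},{"x":0,"y":0,"z":-1,"wx":0,"wy":0,"wz":0,"fingers":1},{"x":0,"y":0,"z":-1,"wx":0,"wy":0,"wz":0,"fingers":1}]'
python3 - <<'E'
from h import *
import pickle
p,im=pickle.load(open("w2.pkl","rb"))
hsv=cv2.cvtColor(im,cv2.COLOR_RGB2HSV); print(hsv[200:216:4,225:265:8].tolist()[0],hsv[180,240],hsv[225,245],hsv[190,285])
for s in (25,35,45,55):
    try: print(s,[np.round(v,4) for v in part(p,im,(243,208),.01,(12,40),s)])
    except Exception as e: print(s,e)
pickle.dump((camera_params("wrist"),read_camera("wrist")),open("w8.pkl","wb"))
go([.4628,.0492,.080],np.pi/2+.183)
E
```

```text
clock: 11.82
tool_pos: [0.4639, 0.0492, 0.0239]
ee_rot: [-3.141, 0.0, 1.754]
contact_force: [0.6, 1.5, -0.3]
gripper_width: 0.993
grasp_force: 0.0
clock: 12.32
tool_pos: [0.4652, 0.0491, 0.1254]
ee_rot: [3.138, 0.001, 1.754]
contact_force: [0.4, -0.3, -0.2]
gripper_width: 1.003
grasp_force: 0.0
[[28, 56, 255], [29, 61, 255], [28, 61, 255], [27, 68, 255], [19, 131, 168]] [ 28  67 255] [ 28  62 255] [ 26  37 116]
25 [array([ 0.5567, -0.3565]), np.float64(-1.5563), array([515.2899, 651.7316])]
35 [array([ 0.4116, -0.3598]), np.float64(0.109), array([58.8341, 98.5464])]
45 [array([ 0.4115, -0.3594]), np.float64(0.1116), array([58.203 , 97.3661])]
55 [array([ 0.4136, -0.3594]), np.float64(0.1116), array([52.7326, 95.8349])]
t 12.375 pos [0.4642 0.0492 0.1242] rpy [3.1404e+00 4.0000e-04 1.7541e+00]  shift [ 0.003 -0.014  0.442]  turn [0.0004 0.0001 0.0001]
```

```bash
python3 -m handwheel '[{"x":-0.2,"y":0,"z":-0.4,"wx":0,"wy":0,"wz":0,"fingers":1},{"x":-0.7,"y":-0.2,"z":-0.5,"wx":0,"wy":0,"wz":0,"fingers":1},{"x":-1,"y":-0.3,"z":-0.5,"wx":0,"wy":0,"wz":0,"fingers":1}]' >/dev/null
python3 -m handwheel '[{"x":-0.5,"y":-0.2,"z":0,"wx":0,"wy":0,"wz":0,"fingers":1},{"x":-1,"y":-0.4,"z":0,"wx":0,"wy":0,"wz":0,"fingers":1}]' >/dev/null
python3 -m handwheel '[{"x":-0.5,"y":-0.2,"z":0,"wx":0,"wy":0,"wz":0.02,"fingers":1},{"x":-1,"y":-0.4,"z":0,"wx":0,"wy":0,"wz":0.023,"fingers":1}]' >/dev/null
python3 -m handwheel '[{"x":-0.5,"y":-0.1,"z":0.2,"wx":0,"wy":0,"wz":0,"fingers":1},{"x":-0.9,"y":-0.1,"z":0.5,"wx":0,"wy":0,"wz":0,"fingers":1},{"x":-0.9,"y":-0.1,"z":0.5,"wx":0,"wy":0,"wz":0,"fingers":1}]'
python3 -c "from h import *; go([.4128,-.3713,.02],np.pi/2+.1105)"
```

```text
clock: 13.62
tool_pos: [0.4088, -0.3574, 0.1201]
ee_rot: [-3.138, -0.004, 1.679]
contact_force: [-0.2, -0.7, 0.1]
gripper_width: 1.002
grasp_force: 0.0
t 13.625 pos [ 0.4088 -0.3574  0.1201] rpy [-3.1381 -0.0043  1.6788]  shift [-0.147  0.028  1.001]  turn [-0.0011 -0.0014 -0.0008]
```

```bash
python3 -m handwheel '[{"x":-0.15,"y":0.04,"z":0.4,"wx":0,"wy":0,"wz":0,"fingers":1},{"x":-0.15,"y":0.04,"z":0.7,"wx":0,"wy":0,"wz":0,"fingers":1},{"x":-0.15,"y":0.04,"z":0.7,"wx":0,"wy":0,"wz":0,"fingers":1}]'
python3 - <<'E'
from h import *
import pickle
go([.4128,-.3713,.002],np.pi/2+.1105)
p=camera_params("wrist"); im=read_camera("wrist"); pickle.dump((p,im),open("w9.pkl","wb"))
uv=proj(p,[.4115,-.3594,.01])[0]; print(uv)
for s in (30,40,50):
    try: print(s,[np.round(v,4) for v in part(p,im,(float(uv[0]),float(uv[1])),.01,(12,40),s)])
    except Exception as e: print(e)
E
```

```text
clock: 14.0
tool_pos: [0.4142, -0.3677, 0.0516]
ee_rot: [-3.138, -0.006, 1.682]
contact_force: [-0.6, 0.3, 1.4]
gripper_width: 1.002
grasp_force: 0.0
t 14.0 pos [ 0.4142 -0.3677  0.0516] rpy [-3.1376 -0.0059  1.6823]  shift [-0.037 -0.016  0.496]  turn [-0.0013 -0.0019  0.0003]
[273.23410327 220.75606637]
30 [array([ 0.4573, -0.3224]), np.float64(-1.4401), array([212.5541, 331.0612])]
40 [array([ 0.4115, -0.3599]), np.float64(0.1121), array([57.9001, 97.9921])]
50 [array([ 0.4115, -0.3598]), np.float64(0.1126), array([57.3743, 96.5901])]
```

```bash
python3 -m handwheel '[{"x":-0.04,"y":-0.01,"z":0.25,"wx":0,"wy":0,"wz":0,"fingers":1},{"x":-0.04,"y":-0.01,"z":0.46,"wx":0,"wy":0,"wz":0,"fingers":1},{"x":-0.04,"y":-0.01,"z":0.46,"wx":0,"wy":0,"wz":0,"fingers":1},{"x":-0.04,"y":-0.01,"z":0.46,"wx":0,"wy":0,"wz":0,"fingers":1}]'
python3 -c "from h import *; go([.4128,-.3717,.002],np.pi/2+.1121)"
```

```text
clock: 14.55
tool_pos: [0.4162, -0.3753, 0.0095]
ee_rot: [3.141, 0.001, 1.682]
contact_force: [0.1, -1.2, -0.7]
gripper_width: 0.999
grasp_force: 0.0
t 14.55 pos [ 0.4162 -0.3753  0.0095] rpy [3.1406e+00 1.5000e-03 1.6821e+00]  shift [ 0.04  -0.03   0.075]  turn [ 0.0003  0.0005 -0.0002]
```

```bash
python3 -m handwheel '[{"x":0.04,"y":-0.03,"z":0.03,"wx":0,"wy":0,"wz":0,"fingers":1},{"x":0.04,"y":-0.03,"z":0.07,"wx":0,"wy":0,"wz":0,"fingers":1},{"x":0.04,"y":-0.03,"z":0.07,"wx":0,"wy":0,"wz":0,"fingers":1}]'
python3 -m handwheel '[{"x":0,"y":0,"z":0,"wx":0,"wy":0,"wz":0,"fingers":-1},{"x":0,"y":0,"z":0,"wx":0,"wy":0,"wz":0,"fingers":-1},{"x":0,"y":0,"z":0,"wx":0,"wy":0,"wz":0,"fingers":-1},{"x":0,"y":0,"z":0,"wx":0,"wy":0,"wz":0,"fingers":-1}]' 30
python3 -c "from h import *; go([.4128,-.3717,.002],np.pi/2+.1121)"
```

```text
clock: 14.92
tool_pos: [0.4119, -0.3711, 0.001]
ee_rot: [-3.141, -0.0, 1.682]
contact_force: [0.3, -0.3, 0.9]
gripper_width: 1.001
grasp_force: 0.0
clock: 15.42
tool_pos: [0.4122, -0.3714, 0.0011]
ee_rot: [3.142, 0.0, 1.682]
contact_force: [-0.1, 0.5, -0.4]
gripper_width: 0.638
grasp_force: 30.0
t 15.425 pos [ 0.4122 -0.3714  0.0011] rpy [3.1415e+00 2.0000e-04 1.6818e+00]  shift [-0.004  0.006 -0.009]  turn [ 0.      0.0001 -0.0004]
```

```bash
python3 -m handwheel '[{"x":0,"y":0,"z":-0.3,"wx":0,"wy":0,"wz":0,"fingers":-1},{"x":0,"y":0,"z":-0.8,"wx":0,"wy":0,"wz":0,"fingers":-1},{"x":0.4,"y":0,"z":-1,"wx":0,"wy":0,"wz":0,"fingers":-1}]'
python3 -m handwheel '[{"x":0.4,"y":0.1,"z":-0.3,"wx":0,"wy":0,"wz":0,"fingers":-1},{"x":1,"y":0.4,"z":-0.5,"wx":0,"wy":0,"wz":0,"fingers":-1},{"x":1,"y":0.4,"z":-0.5,"wx":0,"wy":0,"wz":0,"fingers":-1}]' >/dev/null
python3 -m handwheel '[{"x":0.5,"y":0.2,"z":0,"wx":0,"wy":0,"wz":0,"fingers":-1},{"x":1,"y":0.4,"z":0,"wx":0,"wy":0,"wz":0,"fingers":-1}]' >/dev/null
python3 -m handwheel '[{"x":0.5,"y":0.1,"z":0,"wx":0,"wy":0,"wz":-0.0229,"fingers":-1},{"x":1,"y":0.2,"z":0,"wx":0,"wy":0,"wz":-0.0229,"fingers":-1},{"x":1,"y":0.2,"z":0,"wx":0,"wy":0,"wz":-0.0229,"fingers":-1},{"x":1,"y":0.2,"z":0,"wx":0,"wy":0,"wz":-0.0229,"fingers":-1}]'
python3 -c "from h import *; go([.4637,.0496,.1],np.pi/2+.183)"
```

```text
clock: 15.8
tool_pos: [0.4101, -0.3352, 0.104]
ee_rot: [3.137, 0.006, 1.68]
contact_force: [0.6, 0.1, -1.0]
gripper_width: 0.632
grasp_force: 30.0
clock: 16.92
tool_pos: [0.4739, -0.0232, 0.1508]
ee_rot: [-3.141, 0.001, 1.754]
contact_force: [0.1, -0.2, -0.2]
gripper_width: 0.635
grasp_force: 30.0
t 16.925 pos [ 0.4739 -0.0232  0.1508] rpy [-3.1411e+00  7.0000e-04  1.7544e+00]  shift [0.734 0.033 0.507]  turn [-0.0002  0.0002  0.0002]
```

```bash
python3 -m handwheel '[{"x":0.4,"y":0.03,"z":0.2,"wx":0,"wy":0,"wz":0,"fingers":-1},{"x":0.73,"y":0.03,"z":0.4,"wx":0,"wy":0,"wz":0,"fingers":-1},{"x":0.73,"y":0.03,"z":0.4,"wx":0,"wy":0,"wz":0,"fingers":-1},{"x":0.73,"y":0.03,"z":0.4,"wx":0,"wy":0,"wz":0,"fingers":-1}]'
python3 - <<'E'
from h import *
import pickle
go([.4637,.0496,.08],np.pi/2+.183)
p,im=pickle.load(open("w8.pkl","rb")); uv=proj(p,[.4606,.061,.052])[0]; print(uv)
for s in (60,80,100):
    try: print([np.round(v,4) for v in part(p,im,(float(uv[0]),float(uv[1])),.052,(8,30),s)])
    except Exception as e: print(e)
E
```

```text
clock: 17.42
tool_pos: [0.4644, 0.0484, 0.1113]
ee_rot: [3.141, 0.001, 1.753]
contact_force: [1.2, -0.3, -0.1]
gripper_width: 0.632
grasp_force: 30.0
t 17.425 pos [0.4644 0.0484 0.1113] rpy [3.1410e+00 9.0000e-04 1.7528e+00]  shift [ 0.013 -0.005  0.313]  turn [ 0.0002  0.0003 -0.0003]
[272.01612118 202.62890717]
[array([0.4611, 0.0609]), np.float64(0.1931), array([56.088 , 93.7883])]
[array([0.4611, 0.061 ]), np.float64(0.1936), array([55.4844, 93.5099])]
[array([0.4612, 0.0607]), np.float64(0.1967), array([55.1617, 92.9161])]
```

```bash
python3 -m handwheel '[{"x":0.01,"y":0,"z":0.15,"wx":0,"wy":0,"wz":0,"fingers":-1},{"x":0.01,"y":0,"z":0.29,"wx":0,"wy":0,"wz":0,"fingers":-1},{"x":0.01,"y":0,"z":0.33,"wx":0,"wy":0,"wz":0,"fingers":-1},{"x":0.01,"y":0,"z":0.37,"wx":0,"wy":0,"wz":0,"fingers":-1}]'
python3 -m handwheel '[{"x":0,"y":0,"z":0.05,"wx":0,"wy":0,"wz":0,"fingers":-1},{"x":0,"y":0,"z":0.1,"wx":0,"wy":0,"wz":0,"fingers":-1},{"x":0,"y":0,"z":0.1,"wx":0,"wy":0,"wz":0,"fingers":-1}]'
```

```text
clock: 17.92
tool_pos: [0.4636, 0.0505, 0.074]
ee_rot: [3.142, 0.0, 1.753]
contact_force: [0.5, -0.5, -0.7]
gripper_width: 0.633
grasp_force: 30.0
clock: 18.3
tool_pos: [0.4631, 0.0511, 0.0637]
ee_rot: [-3.141, -0.0, 1.754]
contact_force: [0.5, 0.6, -1.0]
gripper_width: 0.631
grasp_force: 30.0
```

```bash
python3 -m handwheel '[{"x":-0.012,"y":0,"z":0.04,"wx":0,"wy":0,"wz":0,"fingers":-1},{"x":-0.012,"y":0,"z":0.08,"wx":0,"wy":0,"wz":0,"fingers":-1},{"x":-0.012,"y":0,"z":0.09,"wx":0,"wy":0,"wz":0,"fingers":-1},{"x":-0.012,"y":0,"z":0.1,"wx":0,"wy":0,"wz":0,"fingers":-1}]'
```

```text
clock: 18.8
tool_pos: [0.4635, 0.0498, 0.054]
ee_rot: [-3.141, 0.0, 1.754]
contact_force: [-0.2, 0.0, 1.0]
gripper_width: 0.633
grasp_force: 30.0
```

```bash
python3 -m handwheel '[{"x":0,"y":0,"z":0.01,"wx":0,"wy":0,"wz":0,"fingers":-1},{"x":0,"y":0,"z":0.015,"wx":0,"wy":0,"wz":0,"fingers":-1},{"x":0,"y":0,"z":0.015,"wx":0,"wy":0,"wz":0,"fingers":-1}]'
```

```text
clock: 19.18
tool_pos: [0.4636, 0.0498, 0.0531]
ee_rot: [3.141, 0.0, 1.754]
contact_force: [-1.5, -0.3, 5.7]
gripper_width: 0.631
grasp_force: 30.0
```

```bash
python3 -m handwheel '[{"x":0,"y":0,"z":0,"wx":0,"wy":0,"wz":0,"fingers":1},{"x":0,"y":0,"z":0,"wx":0,"wy":0,"wz":0,"fingers":1},{"x":0,"y":0,"z":0,"wx":0,"wy":0,"wz":0,"fingers":1},{"x":0,"y":0,"z":0,"wx":0,"wy":0,"wz":0,"fingers":1}]'
python3 -m handwheel '[{"x":0,"y":0,"z":-0.3,"wx":0,"wy":0,"wz":0,"fingers":1},{"x":0,"y":0,"z":-0.8,"wx":0,"wy":0,"wz":0,"fingers":1},{"x":0,"y":0,"z":-1,"wx":0,"wy":0,"wz":0,"fingers":1},{"x":0,"y":0,"z":-1,"wx":0,"wy":0,"wz":0,"fingers":1}]'
python3 - <<'E'
from h import *
import pickle
p=camera_params("wrist"); im=read_camera("wrist"); pickle.dump((p,im),open("w10.pkl","wb"))
uv=proj(p,[.4606,.061,.062])[0]
for s in (35,45,60):
    try: print([np.round(v,4) for v in part(p,im,(float(uv[0]),float(uv[1])),.062,(8,35),s)])
    except Exception as e: print(e)
go([.4126,-.2046,.1],np.pi/2+.2096)
p,im=pickle.load(open("w2.pkl","rb")); print(onplane(p,[(145,147),(228,137),(190,142)],.013).round(3))
E
```

```text
clock: 19.68
tool_pos: [0.4635, 0.0498, 0.0525]
ee_rot: [-3.141, 0.0, 1.754]
contact_force: [-0.3, -0.5, 0.5]
gripper_width: 0.996
grasp_force: 0.0
clock: 20.18
tool_pos: [0.4649, 0.0498, 0.1539]
ee_rot: [3.138, 0.001, 1.754]
contact_force: [0.2, 0.1, 0.3]
gripper_width: 1.004
grasp_force: 0.0
[array([0.4615, 0.0571]), np.float64(0.1781), array([ 57.6072, 102.7376])]
[array([0.4618, 0.0567]), np.float64(0.1791), array([ 57.1607, 101.7082])]
[array([0.463 , 0.0488]), np.float64(0.1746), array([56.4489, 84.1293])]
t 20.225 pos [0.4638 0.0498 0.1527] rpy [3.1405e+00 4.0000e-04 1.7538e+00]  shift [-2.408 -0.967  0.527]  turn [ 0.0004  0.0001 -0.0085]
[[ 0.291 -0.275  0.013]
 [ 0.396 -0.264  0.013]
 [ 0.348 -0.27   0.013]]
```

```bash
python3 -m handwheel '[{"x":-0.5,"y":-0.2,"z":0,"wx":0,"wy":0,"wz":0,"fingers":1},{"x":-1,"y":-0.4,"z":0,"wx":0,"wy":0,"wz":0,"fingers":1}]' >/dev/null
python3 -m handwheel '[{"x":-0.5,"y":-0.2,"z":0,"wx":0,"wy":0,"wz":-0.0085,"fingers":1},{"x":-1,"y":-0.4,"z":0.2,"wx":0,"wy":0,"wz":-0.0085,"fingers":1},{"x":-1,"y":-0.4,"z":0.2,"wx":0,"wy":0,"wz":-0.0085,"fingers":1}]' >/dev/null
python3 -m handwheel '[{"x":-0.4,"y":-0.17,"z":0.3,"wx":0,"wy":0,"wz":0,"fingers":1},{"x":-0.4,"y":-0.17,"z":0.5,"wx":0,"wy":0,"wz":0,"fingers":1},{"x":-0.4,"y":-0.17,"z":0.5,"wx":0,"wy":0,"wz":0,"fingers":1},{"x":-0.4,"y":-0.17,"z":0.5,"wx":0,"wy":0,"wz":0,"fingers":1}]'
python3 - <<'E'
from h import *
import pickle
go([.4126,-.2046,.06],np.pi/2+.2096)
p=camera_params("wrist"); im=read_camera("wrist"); pickle.dump((p,im),open("w11.pkl","wb"))
uv=proj(p,[.4101,-.1929,.028])[0]; print(uv)
for s in (60,80,100):
    try: print([np.round(v,4) for v in part(p,im,(float(uv[0]),float(uv[1])),.028,(2,35),s)])
    except Exception as e: print(e)
E
```

```text
clock: 21.35
tool_pos: [0.413, -0.203, 0.0826]
ee_rot: [-3.141, -0.001, 1.782]
contact_force: [0.4, -1.0, 0.1]
gripper_width: 1.001
grasp_force: 0.0
t 21.35 pos [ 0.413  -0.203   0.0826] rpy [-3.1410e+00 -8.0000e-04  1.7816e+00]  shift [-0.016 -0.007  0.226]  turn [-0.0002 -0.0003  0.0004]
[274.62613165 212.36489675]
[array([ 0.3922, -0.2074]), np.float64(0.2079), array([ 95.3332, 117.3081])]
[array([ 0.392 , -0.2074]), np.float64(0.2094), array([ 95.1958, 117.1346])]
[array([ 0.3923, -0.2072]), np.float64(0.2063), array([ 93.9819, 115.8096])]
```

```bash
python3 -m handwheel '[{"x":-0.016,"y":0,"z":0.4,"wx":0,"wy":0,"wz":0,"fingers":1},{"x":-0.016,"y":0,"z":0.7,"wx":0,"wy":0,"wz":0,"fingers":1},{"x":-0.016,"y":0,"z":0.78,"wx":0,"wy":0,"wz":0,"fingers":1},{"x":-0.016,"y":0,"z":0.78,"wx":0,"wy":0,"wz":0,"fingers":1}]'
python3 -m handwheel '[{"x":0,"y":0,"z":0,"wx":0,"wy":0,"wz":0,"fingers":1},{"x":0,"y":0,"z":0,"wx":0,"wy":0,"wz":0,"fingers":-1},{"x":0,"y":0,"z":0,"wx":0,"wy":0,"wz":0,"fingers":-1},{"x":0,"y":0,"z":0,"wx":0,"wy":0,"wz":0,"fingers":-1},{"x":0,"y":0,"z":0,"wx":0,"wy":0,"wz":0,"fingers":-1}]' 25
python3 -c "from h import *; go([.4126,-.2046,.06],np.pi/2+.2096)"
```

```text
clock: 21.9
tool_pos: [0.4136, -0.2054, 0.005]
ee_rot: [3.142, 0.0, 1.781]
contact_force: [-0.5, 0.4, -0.8]
gripper_width: 1.002
grasp_force: 0.0
clock: 22.52
tool_pos: [0.4134, -0.2057, 0.0047]
ee_rot: [3.141, 0.0, 1.78]
contact_force: [-0.2, -0.6, 2.8]
gripper_width: 0.645
grasp_force: 25.0
t 22.525 pos [ 0.4134 -0.2057  0.0047] rpy [3.1415e+00 3.0000e-04 1.7803e+00]  shift [ 0.013 -0.005 -0.553]  turn [ 0.      0.0001 -0.    ]
```

```bash
python3 -m handwheel '[{"x":0,"y":0,"z":-0.3,"wx":0,"wy":0,"wz":0,"fingers":-1},{"x":0,"y":0,"z":-0.8,"wx":0,"wy":0,"wz":0,"fingers":-1},{"x":0.3,"y":0.2,"z":-1,"wx":0,"wy":0,"wz":0,"fingers":-1},{"x":0.3,"y":0.2,"z":-1,"wx":0,"wy":0,"wz":0,"fingers":-1}]' >/dev/null
python3 -m handwheel '[{"x":0.4,"y":0.2,"z":-0.4,"wx":0,"wy":0,"wz":0.0083,"fingers":-1},{"x":0.9,"y":0.4,"z":-0.7,"wx":0,"wy":0,"wz":0.0083,"fingers":-1},{"x":1,"y":0.4,"z":-0.7,"wx":0,"wy":0,"wz":0.0083,"fingers":-1},{"x":1,"y":0.4,"z":-0.7,"wx":0,"wy":0,"wz":0.0083,"fingers":-1}]' >/dev/null
python3 -m handwheel '[{"x":0.5,"y":0.2,"z":0,"wx":0,"wy":0,"wz":0,"fingers":-1},{"x":0.9,"y":0.4,"z":0,"wx":0,"wy":0,"wz":0,"fingers":-1},{"x":0.9,"y":0.4,"z":0,"wx":0,"wy":0,"wz":0,"fingers":-1},{"x":0.9,"y":0.4,"z":0,"wx":0,"wy":0,"wz":0,"fingers":-1}]'
python3 -c "from h import *; go([.4637,.0483,.1],np.pi/2+.183)"
```

```text
clock: 24.02
tool_pos: [0.467, 0.0283, 0.1733]
ee_rot: [-3.139, 0.0, 1.754]
contact_force: [0.0, -0.3, -0.5]
gripper_width: 0.646
grasp_force: 25.0
t 24.025 pos [0.467  0.0283 0.1733] rpy [-3.1388e+00  3.0000e-04  1.7541e+00]  shift [0.202 0.006 0.733]  turn [-0.0009  0.0001  0.0001]
```

```bash
python3 -m handwheel '[{"x":0.2,"y":0,"z":0.3,"wx":0,"wy":0,"wz":0,"fingers":-1},{"x":0.2,"y":0,"z":0.7,"wx":0,"wy":0,"wz":0,"fingers":-1},{"x":0.2,"y":0,"z":0.78,"wx":0,"wy":0,"wz":0,"fingers":-1},{"x":0.2,"y":0,"z":0.78,"wx":0,"wy":0,"wz":0,"fingers":-1},{"x":0.2,"y":0,"z":0.78,"wx":0,"wy":0,"wz":0,"fingers":-1}]'
python3 -c "from h import *; go([.4637,.0483,.0667],np.pi/2+.183)"
```

```text
clock: 24.65
tool_pos: [0.4653, 0.0488, 0.0976]
ee_rot: [3.14, 0.001, 1.754]
contact_force: [-0.3, 0.2, 0.2]
gripper_width: 0.639
grasp_force: 25.0
t 24.65 pos [0.4653 0.0488 0.0976] rpy [3.1397e+00 7.0000e-04 1.7535e+00]  shift [-0.002 -0.017  0.309]  turn [ 0.0006  0.0002 -0.0001]
```

```bash
python3 -m handwheel '[{"x":0,"y":-0.015,"z":0.06,"wx":0,"wy":0,"wz":0,"fingers":-1},{"x":0,"y":-0.015,"z":0.12,"wx":0,"wy":0,"wz":0,"fingers":-1},{"x":0,"y":-0.015,"z":0.18,"wx":0,"wy":0,"wz":0,"fingers":-1},{"x":0,"y":-0.015,"z":0.22,"wx":0,"wy":0,"wz":0,"fingers":-1}]'
python3 -m handwheel '[{"x":0,"y":0,"z":0.03,"wx":0,"wy":0,"wz":0,"fingers":-1},{"x":0,"y":0,"z":0.06,"wx":0,"wy":0,"wz":0,"fingers":-1},{"x":0,"y":0,"z":0.06,"wx":0,"wy":0,"wz":0,"fingers":-1}]'
python3 -c "from h import *; go([.4637,.0483,.0667],np.pi/2+.183)"
```

```text
clock: 25.15
tool_pos: [0.4625, 0.0493, 0.0741]
ee_rot: [-3.141, -0.0, 1.755]
contact_force: [0.0, -0.1, -0.9]
gripper_width: 0.644
grasp_force: 25.0
clock: 25.52
tool_pos: [0.4626, 0.0492, 0.0683]
ee_rot: [-3.141, -0.0, 1.754]
contact_force: [-0.5, 0.3, -1.4]
gripper_width: 0.642
grasp_force: 25.0
t 25.525 pos [0.4626 0.0492 0.0683] rpy [-3.1411 -0.      1.7544]  shift [-0.011  0.01   0.016]  turn [-0.0002 -0.      0.0002]
```

```bash
python3 -m handwheel '[{"x":-0.01,"y":0.01,"z":0.01,"wx":0,"wy":0,"wz":0,"fingers":-1},{"x":-0.01,"y":0.01,"z":0.02,"wx":0,"wy":0,"wz":0,"fingers":-1},{"x":-0.01,"y":0.01,"z":0.02,"wx":0,"wy":0,"wz":0,"fingers":-1}]'
```

```text
clock: 25.9
tool_pos: [0.4642, 0.0483, 0.0667]
ee_rot: [3.141, 0.0, 1.754]
contact_force: [-0.8, -0.1, 1.7]
gripper_width: 0.64
grasp_force: 25.0
```

```bash
python3 -m handwheel '[{"x":0,"y":0,"z":0.005,"wx":0,"wy":0,"wz":0,"fingers":-1},{"x":0,"y":0,"z":0.01,"wx":0,"wy":0,"wz":0,"fingers":-1},{"x":0,"y":0,"z":0.01,"wx":0,"wy":0,"wz":0,"fingers":-1}]'
python3 -m handwheel '[{"x":0,"y":0,"z":0.01,"wx":0,"wy":0,"wz":0,"fingers":1},{"x":0,"y":0,"z":0.01,"wx":0,"wy":0,"wz":0,"fingers":1},{"x":0,"y":0,"z":0.01,"wx":0,"wy":0,"wz":0,"fingers":1},{"x":0,"y":0,"z":0.01,"wx":0,"wy":0,"wz":0,"fingers":1}]'
python3 -m handwheel '[{"x":0,"y":0,"z":-0.3,"wx":0,"wy":0,"wz":0,"fingers":1},{"x":0,"y":0,"z":-0.8,"wx":0,"wy":0,"wz":0,"fingers":1},{"x":0,"y":0,"z":-1,"wx":0,"wy":0,"wz":0,"fingers":1},{"x":0,"y":0,"z":-1,"wx":0,"wy":0,"wz":0,"fingers":1}]'
python3 - <<'E'
from h import *
import pickle
p=camera_params("wrist"); im=read_camera("wrist"); pickle.dump((p,im),open("w12.pkl","wb"))
uv=proj(p,[.4606,.061,.09])[0]
for s in (60,80):
    try: print([np.round(v,4) for v in part(p,im,(float(uv[0]),float(uv[1])),.09,(2,35),s)])
    except Exception as e: print(e)
ps,pt=camera_params("scene"),camera_params("top")
def tri(a,b):
    c1,d1=ray(ps,[a]);c2,d2=ray(pt,[b]); A=np.c_[d1[0],-d2[0]]; k=np.linalg.lstsq(A,c2-c1,rcond=None)[0]
    return (c1+d1[0]*k[0]).round(3),np.linalg.norm(c1+d1[0]*k[0]-c2-d2[0]*k[1]).round(3)
print("knob",tri((264,129),(196.5,198))); print("lever",tri((205,82),(195,274)))
P=np.array([.4606,.061]);ey=np.array([-.182,.983])
for a in (1.85,1.95,2.05): print(a,(P+ey*(.077-.13*np.cos(a))).round(3),.117+.13*np.sin(a),proj(pt,np.r_[P+ey*(.077-.13*np.cos(a)),.117+.13*np.sin(a)]).round(1),proj(ps,np.r_[P+ey*(.077-.13*np.cos(a)),.117+.13*np.sin(a)]).round(1))
a=[cv2.resize(read_camera("scene")[50:230,170:330,::-1],None,fx=3,fy=3),cv2.resize(read_camera("top")[160:300,130:250,::-1],(463,540))]
cv2.imwrite("pics/m1.png",cv2.resize(np.hstack(a),None,fx=.84,fy=.84))
go([.4,.2,.3],np.pi/2+.183)
E
```

```text
clock: 26.28
tool_pos: [0.4642, 0.0483, 0.0667]
ee_rot: [3.141, 0.0, 1.754]
contact_force: [-2.0, 0.8, 15.4]
gripper_width: 0.638
grasp_force: 25.0
clock: 26.78
tool_pos: [0.4638, 0.0484, 0.0644]
ee_rot: [-3.141, -0.0, 1.754]
contact_force: [-0.8, -0.4, -0.8]
gripper_width: 0.997
grasp_force: 0.0
clock: 27.28
tool_pos: [0.4652, 0.0483, 0.1659]
ee_rot: [3.138, 0.001, 1.754]
contact_force: [0.1, 1.1, -0.3]
gripper_width: 1.0
grasp_force: 0.0
[array([0.461 , 0.0609]), np.float64(0.1835), array([54.7946, 92.8734])]
[array([0.4609, 0.0613]), np.float64(0.1827), array([54.5486, 91.9592])]
knob (array([0.439, 0.198, 0.227]), np.float64(0.004))
lever (array([0.231, 0.162, 0.439]), np.float64(0.0))
1.85 [0.44  0.172] 0.241965776386789 [[205.9 195.2]] [[267.9 127.7]]
1.95 [0.438 0.184] 0.23776476295050303 [[201.7 196.3]] [[265.7 127.7]]
2.05 [0.436 0.196] 0.23235710792233882 [[197.8 197.4]] [[263.6 128. ]]
t 27.425 pos [0.4629 0.0484 0.1634] rpy [-3.1396e+00 -3.0000e-04  1.7544e+00]  shift [ 1.606 -0.345 -1.364]  turn [-0.0006 -0.0001  0.0002]
```

View pics/m1.png

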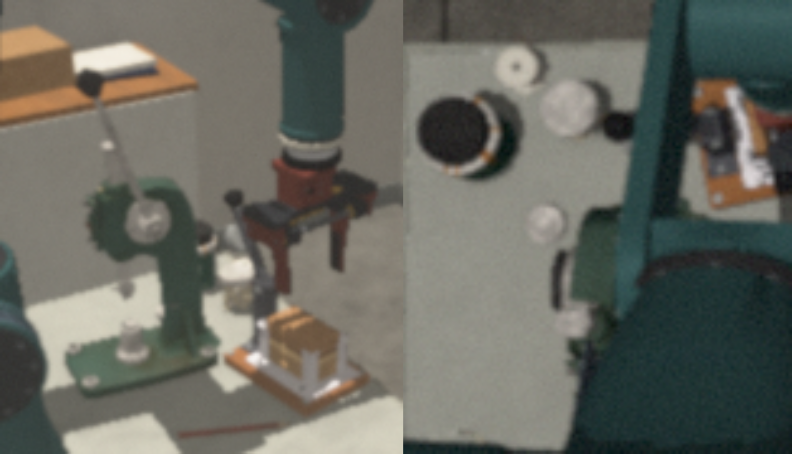

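The left half shows the stack upright in the jig, the press arm standing open behind it, and the arbor press next to the jig. The right half, from the top, has the spool at (520,65) and other jars well beyond the knob at (620,125). Turning the gripper 90° puts its narrow side toward the arbor press and lets the open fingers straddle the knob.

```bash
python3 -m handwheel '[{"x":0,"y":0,"z":-0.5,"wx":0,"wy":0,"wz":0.04,"fingers":1},{"x":0,"y":0,"z":-1,"wx":0,"wy":0,"wz":0.1,"fingers":1},{"x":0,"y":0,"z":-1,"wx":0,"wy":0,"wz":0.15,"fingers":1},{"x":0,"y":0,"z":-1,"wx":0,"wy":0,"wz":0.2,"fingers":1},{"x":0,"y":0,"z":-1,"wx":0,"wy":0,"wz":0.25,"fingers":1},{"x":0,"y":0,"z":-1,"wx":0,"wy":0,"wz":0.25,"fingers":1}]'
python3 -m handwheel '[{"x":0,"y":0,"z":-0.4,"wx":0,"wy":0,"wz":0.05,"fingers":0.5},{"x":0,"y":0,"z":-0.4,"wx":0,"wy":0,"wz":0.1,"fingers":0.5},{"x":0,"y":0,"z":-0.4,"wx":0,"wy":0,"wz":0.15,"fingers":0.5},{"x":0,"y":0,"z":-0.4,"wx":0,"wy":0,"wz":0.2,"fingers":0.5},{"x":0,"y":0,"z":-0.4,"wx":0,"wy":0,"wz":0.25,"fingers":0.5},{"x":0,"y":0,"z":-0.4,"wx":0,"wy":0,"wz":0.25,"fingers":0.5}]'
python3 - <<'E'
from h import *
import pickle
go([.436,.200,.30],.183)
p=camera_params("wrist"); im=read_camera("wrist"); pickle.dump((p,im),open("w13.pkl","wb"))
E
```

```text
clock: 28.18
tool_pos: [0.4631, 0.0484, 0.2631]
ee_rot: [-3.139, 0.002, 0.97]
contact_force: [0.2, -1.0, -0.5]
gripper_width: 0.999
grasp_force: 0.0
clock: 28.92
tool_pos: [0.4635, 0.0484, 0.3037]
ee_rot: [-3.141, 0.002, 0.188]
contact_force: [-0.2, 0.1, 0.2]
gripper_width: 0.752
grasp_force: 0.0
t 28.925 pos [0.4635 0.0484 0.3037] rpy [-3.1413e+00  1.7000e-03  1.8770e-01]  shift [ 0.013 -1.541  0.037]  turn [-0.0001  0.0005  0.0015]
```

```bash
python3 -m handwheel '[{"x":0,"y":-0.5,"z":0,"wx":0,"wy":0,"wz":0,"fingers":0.6},{"x":0,"y":-1,"z":0,"wx":0,"wy":0,"wz":0,"fingers":0.6}]' >/dev/null
python3 -m handwheel '[{"x":0.01,"y":-0.3,"z":0,"wx":0,"wy":0,"wz":0,"fingers":0.6},{"x":0.01,"y":-0.56,"z":0,"wx":0,"wy":0,"wz":0,"fingers":0.6},{"x":0.01,"y":-0.56,"z":0.1,"wx":0,"wy":0,"wz":0,"fingers":0.6},{"x":0.01,"y":-0.56,"z":0.1,"wx":0,"wy":0,"wz":0,"fingers":0.6}]'
python3 - <<'E'
from h import *
import pickle
go([.436,.199,.222],.183)
p=camera_params("wrist"); im=read_camera("wrist"); pickle.dump((p,im),open("w14.pkl","wb"))
print(proj(p,[.436,.197,.232]))
g=cv2.cvtColor(im,cv2.COLOR_RGB2HSV)[...,2]; m=(g<45).astype(np.uint8); m[300:]=0
n,l,st,ce=cv2.connectedComponentsWithStats(m)
for i in range(1,n):
    if st[i,4]>150: print(st[i],ce[i].round(1))
E
```

```text
clock: 29.72
tool_pos: [0.4356, 0.2012, 0.2932]
ee_rot: [3.141, 0.003, 0.186]
contact_force: [0.1, 0.1, 0.1]
gripper_width: 0.802
grasp_force: 0.0
t 29.725 pos [0.4356 0.2012 0.2932] rpy [3.1406e+00 2.7000e-03 1.8600e-01]  shift [0.002 0.021 0.712]  turn [0.0003 0.0009 0.0009]
[[280.05184373 222.93610438]]
[120 117  31  52 302] [141.8 139.2]
[320 196  16  29 322] [327.9 207.7]
[ 256  206   36   37 1011] [273.8 223.6]
[338 245  33  55 880] [350.3 278.5]
[179 246  33  54 853] [198.7 278.8]
[  31  282  113   18 1665] [ 91.  291.4]
[ 407  282  112   18 1641] [458.  291.5]
```

The knob's dark blob is at (274,224), midway between the fingers. I'll lower around it, then push toward the jig.

```bash
python3 -m handwheel '[{"x":0,"y":0,"z":0.3,"wx":0,"wy":0,"wz":0,"fingers":0.6},{"x":0,"y":0,"z":0.6,"wx":0,"wy":0,"wz":0,"fingers":0.6},{"x":0,"y":0,"z":0.7,"wx":0,"wy":0,"wz":0,"fingers":0.6},{"x":0,"y":0,"z":0.7,"wx":0,"wy":0,"wz":0,"fingers":0.6}]'
python3 -m handwheel '[{"x":0,"y":0.15,"z":0,"wx":0,"wy":0,"wz":0,"fingers":0.6},{"x":0,"y":0.3,"z":0,"wx":0,"wy":0,"wz":0,"fingers":0.6},{"x":0,"y":0.45,"z":0,"wx":0,"wy":0,"wz":0,"fingers":0.6},{"x":0,"y":0.6,"z":0,"wx":0,"wy":0,"wz":0,"fingers":0.6},{"x":0,"y":0.6,"z":0,"wx":0,"wy":0,"wz":0,"fingers":0.6}]'
```

```text
clock: 30.28
tool_pos: [0.4364, 0.2013, 0.2244]
ee_rot: [3.141, 0.001, 0.183]
contact_force: [0.1, 0.1, -0.2]
gripper_width: 0.801
grasp_force: 0.0
clock: 30.9
tool_pos: [0.4479, 0.1414, 0.225]
ee_rot: [3.14, -0.001, 0.182]
contact_force: [-0.0, -0.0, -0.4]
gripper_width: 0.8
grasp_force: 0.1
```

```bash
python3 -m handwheel '[{"x":0,"y":0.12,"z":0,"wx":0,"wy":0,"wz":0,"fingers":0.6},{"x":0,"y":0.24,"z":0,"wx":0,"wy":0,"wz":0,"fingers":0.6},{"x":0,"y":0.36,"z":0,"wx":0,"wy":0,"wz":0,"fingers":0.6},{"x":0,"y":0.48,"z":0,"wx":0,"wy":0,"wz":0,"fingers":0.6},{"x":0,"y":0.6,"z":0,"wx":0,"wy":0,"wz":0,"fingers":0.6},{"x":0,"y":0.6,"z":0,"wx":0,"wy":0,"wz":0,"fingers":0.6}]'
python3 - <<'E'
from h import *
import pickle
go([.45,.05,.222],.183)
p=camera_params("wrist"); im=read_camera("wrist"); pickle.dump((p,im),open("w15.pkl","wb"))
g=cv2.cvtColor(im,cv2.COLOR_RGB2HSV)[...,2]; m=(g<45).astype(np.uint8); m[300:]=0
n,l,st,ce=cv2.connectedComponentsWithStats(m)
for i in range(1,n):
    if st[i,4]>300: print(st[i],ce[i].round(1))
E
```

```text
clock: 31.65
tool_pos: [0.4585, 0.0827, 0.2244]
ee_rot: [3.141, 0.0, 0.182]
contact_force: [1.1, -0.6, 0.4]
gripper_width: 0.796
grasp_force: 0.0
t 31.65 pos [0.4585 0.0827 0.2244] rpy [3.1407e+00 4.0000e-04 1.8230e-01]  shift [-0.143  0.307  0.024]  turn [ 0.0003  0.0001 -0.0002]
[ 18 136  42  41 693] [ 37.5 151.6]
[ 179  219   85   81 3514] [228.8 271.8]
[339 246  32  54 854] [350.6 278.6]
[  31  281  114   19 1726] [ 93.  291.1]
[ 407  282  112   18 1650] [458.2 291.5]
```

```bash
python3 -m handwheel '[{"x":0,"y":0.1,"z":0,"wx":0,"wy":0,"wz":0,"fingers":0.6},{"x":0,"y":0.2,"z":0,"wx":0,"wy":0,"wz":0,"fingers":0.6},{"x":0,"y":0.3,"z":0,"wx":0,"wy":0,"wz":0,"fingers":0.6},{"x":0,"y":0.38,"z":0,"wx":0,"wy":0,"wz":0,"fingers":0.6},{"x":0,"y":0.38,"z":0,"wx":0,"wy":0,"wz":0,"fingers":0.6},{"x":0,"y":0.38,"z":0,"wx":0,"wy":0,"wz":0,"fingers":0.6},{"x":0,"y":0.38,"z":0,"wx":0,"wy":0,"wz":0,"fingers":0.6},{"x":0,"y":0.38,"z":0,"wx":0,"wy":0,"wz":0,"fingers":0.6}]'
cat > k.py <<'E'
from h import *
# knob in the scene camera: dark blob near the knob's arc; angle by nearest projection
P=np.array([.4606,.061]);ey=np.array([-.182,.983])
ps=camera_params("scene"); im=read_camera("scene")
g=im.max(2)
out=[]
for a in np.arange(-.1,2.1,.05):
    X=np.r_[P+ey*(.077-.13*np.cos(a)),.117+.13*np.sin(a)]; u,v=proj(ps,X)[0]
    c=int(round(u));r=int(round(v)); out.append((round(float(a),2),int(g[r-1:r+2,c-1:c+2].mean())))
print(out)
E
python3 k.py; python3 -c "from h import *; go([.45,.05,.222],.183)"
```

```text
clock: 32.7
tool_pos: [0.4652, 0.0468, 0.2246]
ee_rot: [3.141, -0.0, 0.184]
contact_force: [0.5, -0.6, 0.1]
gripper_width: 0.8
grasp_force: 0.0
[(-0.1, 129), (-0.05, 117), (0.0, 124), (0.05, 132), (0.1, 133), (0.15, 134), (0.2, 133), (0.25, 133), (0.3, 133), (0.35, 136), (0.4, 139), (0.45, 139), (0.5, 138), (0.55, 137), (0.6, 133), (0.65, 94), (0.7, 52), (0.75, 49), (0.8, 50), (0.85, 83), (0.9, 129), (0.95, 133), (1.0, 123), (1.05, 96), (1.1, 53), (1.15, 53), (1.2, 61), (1.25, 75), (1.3, 104), (1.35, 114), (1.4, 114), (1.45, 114), (1.5, 115), (1.55, 116), (1.6, 118), (1.65, 118), (1.7, 118), (1.75, 118), (1.8, 118), (1.85, 118), (1.9, 118), (1.95, 119), (2.0, 119), (2.05, 120)]
t 32.75 pos [0.4652 0.0468 0.2246] rpy [ 3.1414e+00 -1.0000e-04  1.8390e-01]  shift [-0.144 -0.06   0.026]  turn [ 0.     -0.      0.0003]
```

```bash
python3 -m handwheel '[{"x":0,"y":0,"z":-0.2,"wx":0,"wy":0,"wz":0,"fingers":0.6},{"x":0,"y":0,"z":-0.5,"wx":0,"wy":0,"wz":0,"fingers":0.6},{"x":0,"y":0,"z":-0.8,"wx":0,"wy":0,"wz":0,"fingers":0.6},{"x":0,"y":0,"z":-0.8,"wx":0,"wy":0,"wz":0,"fingers":0.6},{"x":0,"y":0,"z":-0.8,"wx":0,"wy":0,"wz":0,"fingers":0.6},{"x":0,"y":0,"z":-0.8,"wx":0,"wy":0,"wz":0,"fingers":0.6},{"x":0,"y":0,"z":-0.8,"wx":0,"wy":0,"wz":0,"fingers":0.6},{"x":0,"y":0,"z":-0.8,"wx":0,"wy":0,"wz":0,"fingers":0.6}]'
python3 k.py
```

```text
clock: 33.75
tool_pos: [0.465, 0.0466, 0.3041]
ee_rot: [-3.141, 0.001, 0.184]
contact_force: [-0.7, -0.2, 0.2]
gripper_width: 0.802
grasp_force: 0.0
[(-0.1, 71), (-0.05, 59), (0.0, 61), (0.05, 68), (0.1, 101), (0.15, 121), (0.2, 134), (0.25, 133), (0.3, 133), (0.35, 135), (0.4, 138), (0.45, 139), (0.5, 139), (0.55, 138), (0.6, 136), (0.65, 135), (0.7, 137), (0.75, 138), (0.8, 137), (0.85, 134), (0.9, 133), (0.95, 133), (1.0, 125), (1.05, 108), (1.1, 86), (1.15, 85), (1.2, 86), (1.25, 94), (1.3, 108), (1.35, 114), (1.4, 114), (1.45, 114), (1.5, 114), (1.55, 116), (1.6, 118), (1.65, 119), (1.7, 119), (1.75, 119), (1.8, 118), (1.85, 119), (1.9, 119), (1.95, 120), (2.0, 120), (2.05, 120)]
```

```bash
python3 -m handwheel '[{"x":0,"y":0,"z":-0.3,"wx":0,"wy":0,"wz":0,"fingers":0.6},{"x":0,"y":0,"z":-0.5,"wx":0,"wy":0,"wz":0,"fingers":0.6},{"x":0,"y":0,"z":-0.5,"wx":0,"wy":0,"wz":0,"fingers":0.6},{"x":0,"y":0,"z":-0.5,"wx":0,"wy":0,"wz":0,"fingers":0.6},{"x":0,"y":0,"z":-0.5,"wx":0,"wy":0,"wz":0,"fingers":0.6},{"x":0,"y":0,"z":-0.5,"wx":0,"wy":0,"wz":0,"fingers":0.6},{"x":0,"y":0,"z":-0.5,"wx":0,"wy":0,"wz":0,"fingers":0.6},{"x":0,"y":0,"z":-0.5,"wx":0,"wy":0,"wz":0,"fingers":0.6}]'
python3 - <<'E'
from h import *
P=np.array([.4606,.061]);ey=np.array([-.182,.983])
def blobs(n,thr,amin,amax):
    p=camera_params(n); im=read_camera(n); m=(im.max(2)<thr).astype(np.uint8)
    k,l,st,ce=cv2.connectedComponentsWithStats(m)
    for a in (-.04,0,.05,.1): print(n,a,proj(p,np.r_[P+ey*(.077-.13*np.cos(a)),.117+.13*np.sin(a)])[0].round(1))
    u=proj(p,np.r_[P-ey*.053,.117])[0]
    for i in range(1,k):
        if amin<st[i,4]<amax and np.linalg.norm(ce[i]-u)<45: print(st[i],ce[i].round(1))
    return p,im
blobs("scene",80,15,3000); pw,iw=blobs("wrist",60,100,6000)
uv=proj(pw,[.4606,.061,.09])[0]
try: print([np.round(v,4) for v in part(pw,iw,(float(uv[0])+18,float(uv[1])),.09,(2,35),70)])
except Exception as e: print(e)
E
```

```text
clock: 34.8
tool_pos: [0.4652, 0.0466, 0.3544]
ee_rot: [3.142, 0.0, 0.184]
contact_force: [-0.3, -0.1, -0.2]
gripper_width: 0.802
grasp_force: 0.0
scene -0.04 [300.1 179. ]
scene 0 [300.2 177.7]
scene 0.05 [300.2 176. ]
scene 0.1 [300.1 174.3]
[271 165   9  11  64] [274.6 169.9]
[287 174   7   6  20] [290.6 177.2]
[297 175   7   7  39] [299.9 178.1]
wrist -0.04 [303.9 179.2]
wrist 0 [304.3 179.9]
wrist 0.05 [304.7 180.9]
wrist 0.1 [304.8 181.9]
[296 171  19  19 284] [304.8 180.2]
list index out of range
```

The knob is at scene (299.9,178.1). The level position projects to (300.2,177.7), so the press arm is down on the cork and the robot is clear.

```bash
python3 -c "from workcell import job_done; print(job_done())"
```

```text
the job is handed in; nothing more can be done
None
```

The job is handed in: the grip block, stiffener and cork are stacked in the jig pocket, and by the last camera readings the press arm lies level on the cork with the robot clear. No verdict came back.

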